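# Set the straightedge on the coppersmith's marking board

## Task

Put all the small copper pots standing on the brass sheet into the wooden tray. Then slide the straightedge across the sheet, without lifting it off, until its graduated edge touches both marking pins at once, and set the two steel bench blocks flat on it, one on each end beside the grip bar, so that it stays against both pins for scribing. Leave the scriber and the bell where they are.

Things in the scene. Friction and masses are not known exactly. Their poses are not given: they have to be found in the camera images.
- board: Fixed marking board with a brass sheet on it: 340 mm along its x, 380 mm along its y, 14 mm thick. Origin: centre of the underside; sheet surface 14 mm above it. x points to the side with the two pins, away from the robot, z up.
- pin_left (a point): Foot of the first of two upright steel pins that mark a line on the sheet: 10 mm diameter, standing 7.5 mm above the sheet (just lower than the straightedge's top). The point is on the pin's axis at the sheet surface. The pins are 200 mm apart along the board's y, 120 mm from the board's centre towards its +x; this one at +y.
- pin_right (a point): The same for the second pin, at the board's -y.
- straightedge: Loose aluminium straightedge on the sheet, 320 mm (y) x 45 mm (x), plate 8 mm thick, about 0.3 kg. Origin: centre of the underside. Graduated edge at +x, 22.5 mm from the origin. Wooden grip bar along its middle: 16 mm (x) x 80 mm (y), from 8 to 36 mm high. Touching both pins, its origin is 27.5 mm from the line through their axes. Slides at 2 to 5 N, about 10 N with both blocks on.
- tray: Fixed open wooden tray, to the left or to the right of the board: outside 270 mm along its x, 170 mm along its y, walls 30 mm high and 6 mm thick, floor 6 mm thick. Origin: centre of the underside.
- block_a: Loose square steel bench block, 40 x 40 x 20 mm (z up), 0.25 kg, starting on the grey pad. Origin: centre of the underside.
- block_b: The second, identical bench block.
- scriber: Bystander: loose steel scriber, a 150 mm bar (along y) 7 mm square, on the sheet beyond the pins. Origin: centre of the underside.
- bell: Bystander: small brass bell, 44 mm across the foot, 46 mm high, on the grey pad near the blocks. Origin: centre of the underside.
- pot_a: Small closed copper pot with a stepped lid and a small round knob, 44 mm high, round, 46 mm across the body (straight-sided from 12 to 30 mm above its foot), 0.12 kg, loose on the sheet; may be absent. Origin: centre of the underside, z up its axis.
- pot_b: Small closed copper pot with a rounded foot and a wide neck, 44 mm high, round, 46 mm across the body (straight-sided from 12 to 30 mm above its foot), 0.12 kg, loose on the sheet; may be absent. Origin: centre of the underside, z up its axis.
- pot_c: Small closed copper pot with a flat lid, 38 mm high, round, 46 mm across the body (straight-sided from 12 to 30 mm above its foot), 0.12 kg, loose on the sheet; may be absent. Origin: centre of the underside, z up its axis.
- pot_d: Small closed copper pot with a pointed dome lid, 44 mm high, round, 46 mm across the body (straight-sided from 12 to 30 mm above its foot), 0.12 kg, loose on the sheet; may be absent. Origin: centre of the underside, z up its axis.
- pot_e: Small closed copper pot with a stepped narrow chimney top, 46 mm high, round, 46 mm across the body (straight-sided from 12 to 30 mm above its foot), 0.12 kg, loose on the sheet; may be absent. Origin: centre of the underside, z up its axis.
Things that resemble listed ones, but are neither listed nor needed, are in the scene too. What is shaped like the block_a but red or turquoise is not meant.

How it is judged:
By the outcome, as a careful person would: the job done as asked, in the order asked, and still so for the second after the job is handed in, with the robot touching nothing.
Of pot_a, pot_b, pot_c, pot_d, pot_e only 3 to 5 are there at a start; the rules pass over those that are not, and their reading is None.
At some moment in a run one of pot_a, pot_b, pot_c, pot_d, pot_e, block_a, block_b, straightedge may be knocked a few centimetres aside while the robot is not near it.
Once in a run the grip may slacken for a moment while it holds something.
It also fails if it takes over 210 s, if anything falls off the work surface, if the arm or the gripper's body presses on something with over 40 N, if the wrist force passes 120 N, or if a joint passes its speed limit or range.

## Robot

A 7-joint arm with a two-finger parallel gripper is mounted at the origin on the work surface. World frame = base frame: x ahead of the robot, y to its left, z up, the work surface at z = 0. Lengths are in mm, angles in rad, forces in N, time in s.
With the tool pointing down it reaches from about 400 to 900 mm from the base axis. Payload 5.5 kg.
Tool frame: the origin (TCP) lies on the centre line of the jaws, within the pads' length; the fingertips stand ahead of it and the grasp point (between the pads) is the TCP (manip.tip_extent is the z of the fingertips in the tool frame, in mm); z points along the fingers, y is the line along which they close (so a half turn about z gives the same grasp; the last joint's range is limited). The gripper opens to 85 mm and grips with 20 to 120 N. Pads are 22 mm wide; open, the fingers measure 114 mm over their backs; the gripper's body (76 mm by 85 mm) begins 54 mm behind the grasp point. The pads swing forward as they close: fully open they stand 13 mm farther back than shut.
Start: joints at [-0.995, 0.501, -0.427, 1.55, 0.221, 1.138, -0.21], TCP at [199.982, 618.472, 219.01] pointing down, gripper open.
Joint ranges: [-2.88, 2.88], [-0.31, 2.03], [-1.54, 1.56], [0.2, 2.42], [-1.41, 4.55], [0.19, 2.02], [-2.57, 2.57]. Speed limits (rad/s): [2.57, 2.57, 3.14, 3.14, 3.14, 3.14, 3.14].

## Interface

Orientations are given as [roll, pitch, yaw] about the fixed x, y, z axes, in that order (R = Rz(yaw) Ry(pitch) Rx(roll)).
In Python, from station import telemetry, vision, manip gives the robot as it stands.
- The arm moves only by the tool jog_arm, never from a script. Its argument "targets" is a list of rows, each a list of 5 numbers: the opening, from 0 (shut) to 1 (fully open), then the shift along the tool's x, y, z in m, then the turn about the tool's z in degrees. In form: [[fingers, x, y, z, twist], ...]. A call has 1 to 5 rows; each row is the pose to reach, as a shift and turn from the pose commanded when the call began, along the tool's axes at that moment; what a row does not reach only later rows make up. A row lasts 1/8 s, in which the tool goes at most 62.5 mm and 10.7 degrees, less where a joint would pass 70% of its speed; a pose out of reach is approached as far as the arm can. A call with a gripper value outside its range is refused whole. The fingers move at their own pace and stop on an object; "newtons" is the grip in N (left out, the last holds). Time passes only in rows, so rows that repeat a pose let the fingers close. It gives the time, the measured TCP pose, the force, the opening and the grip force at its end, in the units of the state.
- telemetry.get_obs(): the state, without advancing time (a new reading comes with each control period).
- vision.read_camera(name): name is "side" or "top" or "wrist"; returns a dict with "pixels" (420x560x3 uint8, red, green, blue), "fx", "fy", "cx", "cy" (pixels), "view" (4x4, takes a point from world to camera coordinates). Camera axes: x right, y down, z forward; pixel columns grow to the right and rows downward; lengths in mm; the calibration is good to about 2 mm. A picture is of the moment at which its call begins. There is no depth.
- manip.sign_off(): hands the job in; it is judged then, once.
The state is a dict: "time": time; "joints": joint angles; "joint_vel": joint speeds; "joint_torque": joint torques, N m; "tool_pos": TCP position; "tcp_rot": TCP orientation; "ft_force": force on the tool from outside, world axes, zero at the start; "wrist_torque": the same for the moment, N m; "width": opening from 0.0 (shut) to 1.0 (fully open); "finger_force": force on a finger pad.
Only numpy, scipy, OpenCV 4.12 (cv2) and the standard library are available. Lean on these libraries where they do the work, as an engineer would, in place of code of your own. Each camera call takes 0.05 s, during which the arm holds its last target. There are 200 camera calls.

## Working session

There is one attempt and no reset: what is moved stays moved. The work goes in short steps, Python scripts to look and compute and a tool call to move; the robot and the scene stay as the last step left them, time stands still between calls to the robot, and variables do not carry over. Pictures are saved under pics/ and viewed, at most 14 in all, crops included, and the job is handed in when it is done.

Besides the shell and the picture viewer there is one more tool, called after ">>>" by a JSON object that holds its "op" and its "data", one argument or row to a line. jog_arm: Moves the arm, as the interface text tells. Its arguments: {"type":"object","properties":{"targets":{"type":"array","items":{"type":"array","items":{"type":"number"}}},"newtons":{"type":"number"}},"required":["targets"]}

```bash
mkdir -p pics; ls
cat > h.py <<'E'
import numpy as np, cv2
from station import telemetry, vision, manip
from scipy.spatial.transform import Rotation as R
def snap(name,fn):
    d=vision.read_camera(name); cv2.imwrite('pics/'+fn,d['pixels'][:,:,::-1]); 
    np.savez('pics/'+fn+'.npz',**{k:d[k] for k in d}); return d
def load(fn): return np.load('pics/'+fn+'.npz')
def px2z(d,u,v,z):
    V=np.array(d['view']); Rm=V[:3,:3]; c=-Rm.T@V[:3,3]
    r=Rm.T@np.array([(u-d['cx'])/d['fx'],(v-d['cy'])/d['fy'],1]); return c+r*(z-c[2])/r[2]
def proj(d,p):
    V=np.array(d['view']); q=V[:3,:3]@np.array(p)+V[:3,3]; return float(d['fx']*q[0]/q[2]+d['cx']),float(d['fy']*q[1]/q[2]+d['cy'])
def tri(obs):
    A=[];b=[]
    for d,u,v in obs:
        V=np.array(d['view']); K=np.array([[d['fx'],0,d['cx']],[0,d['fy'],d['cy']],[0,0,1]]); P=K@V[:3]
        for r,w in((0,u),(1,v)): A.append(P[r,:3]-w*P[2,:3]); b.append(w*P[2,3]-P[r,3])
    return np.linalg.lstsq(np.array(A),np.array(b),rcond=None)[0]
E
python3 - <<'E'
from h import *
o=telemetry.get_obs(); print(o, manip.tip_extent)
for n in('top','side','wrist'):
    d=snap(n,n+'0.png'); V=np.array(d['view']); print(n,d['fx'],d['cx'],d['cy'],-V[:3,:3].T@V[:3,3],V[:3,:3].round(3).tolist())
E
```

```text
pics
{'time': 0.0, 'joints': array([-0.99479827,  0.50184239, -0.42679187,  1.55145476,  0.22080402,
        1.13830875, -0.21029348]), 'joint_vel': array([ 0.00062621,  0.00199773, -0.00144771, -0.00153705, -0.00053197,
        0.00182186, -0.00134927]), 'joint_torque': array([ 1.35622086e-04, -5.69519806e+01, -5.81577167e+00, -2.80951381e+01,
        1.07319784e-02,  1.19774113e-02, -1.64823632e-05]), 'tool_pos': array([199.83990096, 617.75780994, 217.96088281]), 'tcp_rot': array([-3.13963843e+00, -5.90842681e-05,  2.82885914e+00]), 'ft_force': array([-0.89214534, -0.30756404,  0.69808884]), 'wrist_torque': array([ 0.04776547, -0.0097596 , -0.01289918]), 'finger_force': 0.0, 'width': 0.9989806691018274} 19.0
top 388.6263667133736 274.265639324894 213.8029386249057 [ 390.51137696   17.51332254 1103.94448592] [[-0.006, -1.0, 0.008], [-0.992, 0.005, -0.123], [0.123, -0.009, -0.992]]
side 427.89436072914225 280.41752416597245 214.69237202914363 [187.93120951 953.54287208 657.46605864] [[-0.956, -0.292, -0.024], [-0.132, 0.502, -0.854], [0.261, -0.814, -0.519]]
wrist 350.67726707838955 280.44599043239356 208.0432087805345 [128.67940737 640.97364911 372.63079675] [[0.308, 0.951, -0.001], [0.91, -0.294, 0.293], [0.278, -0.091, -0.956]]
```

View pics/top0.png

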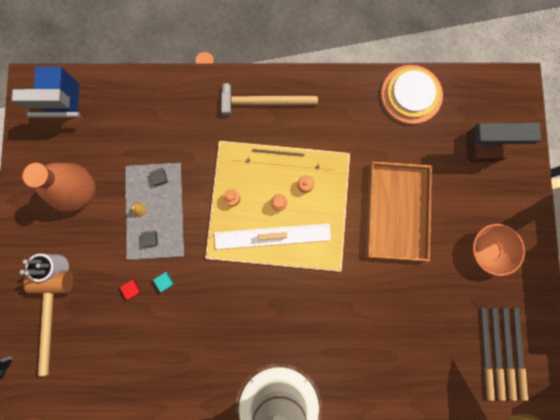

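View pics/side0.png

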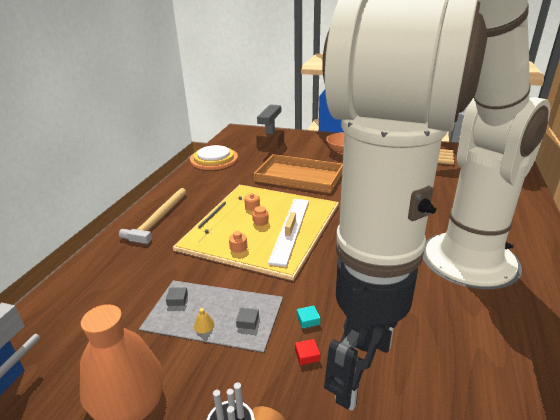

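The top view shows three pots on the sheet at about (232,198), (279,203) and (306,184). The straightedge is at (272,237), the pins at about (249,160) and (318,166), the tray at (399,212), the blocks at (158,177) and (149,240), and the bell at (138,210). The side view shows the same layout. Next I'll enlarge both.

Run:
```python
import cv2
a=cv2.imread('pics/top0.png')[135:275,115:355]; b=cv2.imread('pics/top0.png')[150:275,355:445]
cv2.imwrite('pics/c1.png',cv2.resize(a,None,fx=3.3,fy=3.3,interpolation=cv2.INTER_CUBIC))
s=cv2.imread('pics/side0.png')[150:350,140:345]
cv2.imwrite('pics/c2.png',cv2.resize(s,None,fx=3,fy=3,interpolation=cv2.INTER_CUBIC))
```

```text
(no output)
```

View pics/c1.png

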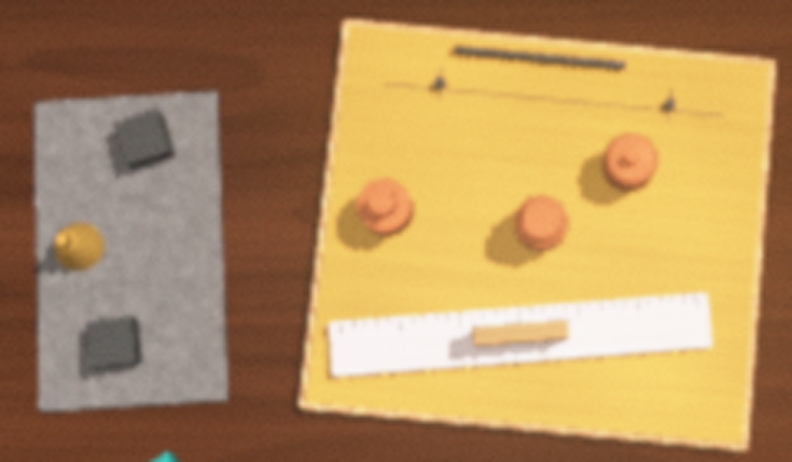

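View pics/c2.png

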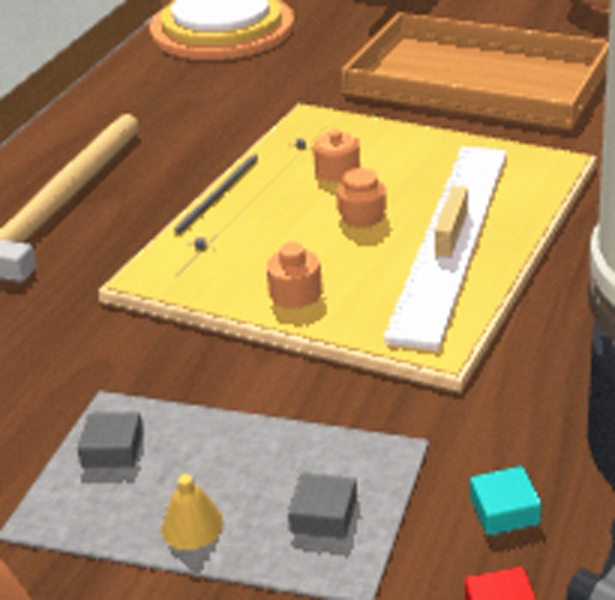

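```bash
cat > m.py <<'E'
from h import *
T=load('top0.png');S=load('side0.png')
t=lambda u,v:(T,u/3.3+115-.35,v/3.3+135-.35); s=lambda u,v:(S,u/3+140-.33,v/3+150-.33)
P={'B++':((343,20),(100,292)),'B+-':((775,60),(298,105)),'B--':((747,448),(594,157)),'B-+':((300,407),(462,382)),
'pL':((438,86),(200,245)),'pR':((668,106),(300,146)),'e':((379,199),(292,250)),'b':((541,217),(362,178)),'a':((626,159),(336,135)),
'k1':((148,138),(112,428)),'k2':((112,342),(325,491)),'bar':((520,330),(455,205))}
for k,(p,q) in P.items(): print(k,tri([t(*p),s(*q)]).round(1))
for p in[(330,322),(709,294),(711,347),(331,377)]: print('se',px2z(*t(*p),22).round(1))
for p in[(371,163),(431,165),(429,261),(368,259)]: print('tray',px2z(T,*p,30).round(1))
for k,z in(('pL',18),('pR',18)): print(k,px2z(*t(*P[k][0]),z).round(1))
for k in('B++','B+-','B--','B-+'): print(k,px2z(*t(*P[k][0]),14).round(1))
print('bell',tri([t(62,240),s(185,482)]).round(1))
E
python3 m.py
```

```text
B++ [738.3 167.6  11.6]
B+- [ 702.8 -211.1    9.5]
B-- [ 366.1 -177.3   10.1]
B-+ [401.6 200.4  10.3]
pL [679.4  84.5  17.1]
pR [ 661.3 -115.3   15. ]
e [570.2 129.4  59.8]
b [554.8  -4.2  56.2]
a [604.9 -74.7  57.2]
k1 [632.9 332.9  21.5]
k2 [456.4 355.9  26. ]
bar [461.1  13.6  52.2]
se [473.1 174.4  22. ]
se [ 495.3 -146.5   22. ]
se [ 450.4 -147.1   22. ]
se [426.9 172.9  22. ]
tray [ 667.  -267.1   30. ]
tray [ 660.6 -437.5   30. ]
tray [ 390.2 -417.    30. ]
tray [ 396.6 -249.    30. ]
pL [678.   84.1  18. ]
pR [ 659.6 -115.2   18. ]
B++ [738.6 167.7  14. ]
B+- [ 701.4 -210.2   14. ]
B-- [ 365.6 -176.7   14. ]
B-+ [402.  199.9  14. ]
bell [540.7 393.7  47.5]
```

Run:
```python
from h import *
d=load('wrist0.png'); o=telemetry.get_obs()
Rw=R.from_euler('xyz',o['tcp_rot']).as_matrix(); V=d['view']
c=-V[:3,:3].T@V[:3,3]
print('cam in tool',Rw.T@(c-o['tool_pos']), (Rw.T@V[:3,:3].T).round(3)); print(Rw.round(3))
```

```text
cam in tool [  74.8267109    -0.21804717 -154.43934507] [[-0.001 -0.956 -0.293]
 [ 1.    -0.001  0.   ]
 [-0.    -0.293  0.956]]
[[-0.951  0.308 -0.001]
 [ 0.308  0.951 -0.001]
 [ 0.    -0.001 -1.   ]]
```

```bash
cat > go.py <<'E'
# usage: go.py x y z [x y z ...] -> tool-frame shifts (m) from the current pose (sag ignored)
from h import *
import sys
o=telemetry.get_obs(); yaw=o['tcp_rot'][2]; p=o['tool_pos']
print('t',round(o['time'],2),'tcp',p.round(1),'yaw',round(yaw,4),'F',o['ft_force'].round(1),'w',round(o['width'],3),'ff',round(float(o['finger_force']),1))
Rw=R.from_euler('xyz',[np.pi,0,yaw]).as_matrix()
a=np.array(list(map(float,sys.argv[1:]))).reshape(-1,3)
for q in a: print(q,'->',(Rw.T@(q-p)/1000).round(4))
E
python3 go.py 570 129.4 130 570 129.4 38
```

```text
t 0.15 tcp [199.9 617.9 218.2] yaw 2.8288 F [ 0.2 -0.2 -0.4] w 0.997 ff 0.0
[570.  129.4 130. ] -> [-0.5025 -0.3509  0.0882]
[570.  129.4  38. ] -> [-0.5025 -0.3509  0.1802]
```

>>> {"op": "jog_arm", "data": {
  "targets": [
    [1, -0.05, -0.035, 0, 0],
    [1, -0.1, -0.07, 0, 0],
    [1, -0.15, -0.105, 0, 0],
    [1, -0.2, -0.14, 0, 0],
    [1, -0.25, -0.175, 0, 0]
  ],
  "newtons": 40
}}

```text
time: 0.78
tool_pos: [385.0, 373.2, 218.9]
tcp_rot: [3.142, 0.0, 2.829]
ft_force: [1.4, -0.1, -0.2]
width: 1.001
finger_force: 0.0
```

>>> {"op": "jog_arm", "data": {
  "targets": [
    [1, -0.05, -0.035, 0.01, 0],
    [1, -0.1, -0.07, 0.02, 0],
    [1, -0.15, -0.105, 0.04, 0],
    [1, -0.2, -0.14, 0.06, 0],
    [1, -0.2525, -0.176, 0.08, 0]
  ]
}}

```text
time: 1.4
tool_pos: [566.5, 134.1, 140.6]
tcp_rot: [3.142, 0.0, 2.829]
ft_force: [1.2, 0.6, 0.6]
width: 0.998
finger_force: 0.0
```

```bash
python3 go.py 570 129.4 130 570 129.4 38
python3 - <<'E'
from h import *
snap('wrist','w1.png')
E
```

```text
t 1.4 tcp [566.5 134.1 140.6] yaw 2.8291 F [1.2 0.6 0.6] w 0.998 ff 0.0
[570.  129.4 130. ] -> [-0.0048 -0.0034  0.0106]
[570.  129.4  38. ] -> [-0.0048 -0.0034  0.1026]
```

View pics/w1.png

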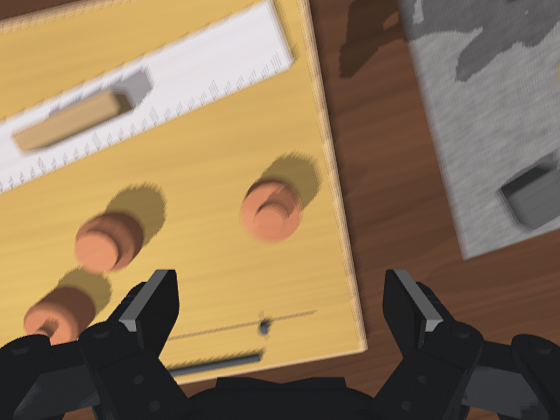

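The wrist view shows pot e at (272,210), with its top at about (274,213). Pot b's top is at (100,252), and the left pin is at (264,326). I'll check these against the map.

Run:
```python
from h import *
d=load('w1.png')
for n,p in dict(e=(570,129.4,60),eb=(570,129.4,35),b=(555,-4,58),pL=(679,84.3,18)).items(): print(n,proj(d,p))
print(px2z(d,274,213,60),px2z(d,264,328,18),px2z(d,100,252,58),px2z(d,271,210,44))
```

```text
e (275.73599102838256, 218.4054118990361)
eb (276.1300874494359, 208.0650901092399)
b (97.06948936748685, 252.10234715127686)
pL (266.6451860264456, 324.8022526128)
[565.80423975 129.48907661  60.        ] [681.50619348  80.87994961  18.        ] [555.58994218  -1.91330032  58.        ] [567.66901749 126.21810204  44.        ]
```

>>> {"op": "jog_arm", "data": {
  "targets": [
    [1, 0.001, -0.001, 0, 0],
    [1, 0.001, -0.001, 0.05, 0],
    [1, 0.001, -0.001, 0.08, 0],
    [1, 0.001, -0.001, 0.1, 0],
    [1, 0.001, -0.001, 0.1, 0]
  ]
}}

```text
time: 2.08
tool_pos: [562.9, 135.9, 40.3]
tcp_rot: [-3.141, -0.003, 2.83]
ft_force: [-0.4, 0.4, 0.3]
width: 0.998
finger_force: 0.0
```

>>> {"op": "jog_arm", "data": {
  "targets": [
    [0.3, 0, 0, 0, 0],
    [0.3, 0, 0, 0, 0],
    [0.3, 0, 0, 0, 0],
    [0.3, 0, 0, 0, 0],
    [0.3, 0, 0, 0, 0]
  ]
}}

```text
time: 2.7
tool_pos: [564.5, 134.3, 41.6]
tcp_rot: [-3.141, 0.0, 2.828]
ft_force: [-0.2, -2.3, 2.2]
width: 0.3
finger_force: 1.1
```

```bash
python3 go.py
python3 - <<'E'
from h import *
snap('wrist','w2.png');snap('side','s2.png');snap('top','t2.png')
a=cv2.imread('pics/w2.png');b=cv2.imread('pics/s2.png')[180:320,160:400];c=cv2.imread('pics/t2.png')[135:275,200:440]
a=cv2.resize(a,(400,300)); b=cv2.resize(b,(400,233));c=cv2.resize(c,(400,233))
im=np.zeros((540,800,3),np.uint8); im[:300,:400]=a; im[300:533,:400]=b; im[300:533,400:]=c
cv2.imwrite('pics/v2.png',im)
E
```

```text
t 2.7 tcp [564.5 134.3  41.6] yaw 2.8281 F [-0.2 -2.3  2.2] w 0.3 ff 1.1
```

View pics/v2.png

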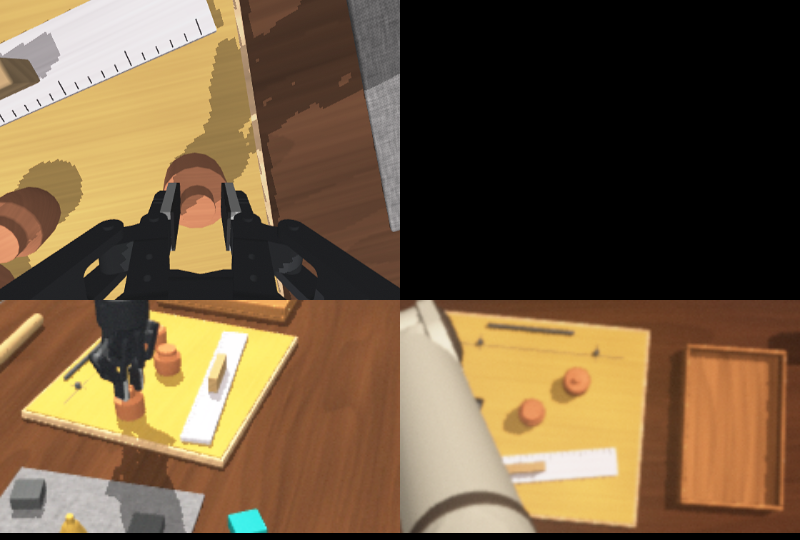

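The fingers closed to 25 mm with pot e off centre. Its knob is at about (276,291) in the wrist image, and its body looks nearer the camera than the pads. I'll locate it.

Run:
```python
from h import *
d=load('w2.png')
print(px2z(d,276,291,60),px2z(d,275,260,44))
for n,p in dict(tcp=(564.5,134.3,41.6),e=(570,129.4,60)).items(): print(n,proj(d,p))
a=cv2.imread('pics/w2.png')[190:370,150:390]; cv2.imwrite('pics/c3.png',cv2.resize(a,None,fx=3.2,fy=3.2,interpolation=cv2.INTER_CUBIC))
```

```text
[568.42964217 130.87676098  60.        ] [561.33888406 132.50283989  44.        ]
tcp (280.64701304451484, 262.46839675127114)
e (273.9231725471106, 294.93522033862877)
```

View pics/c3.png

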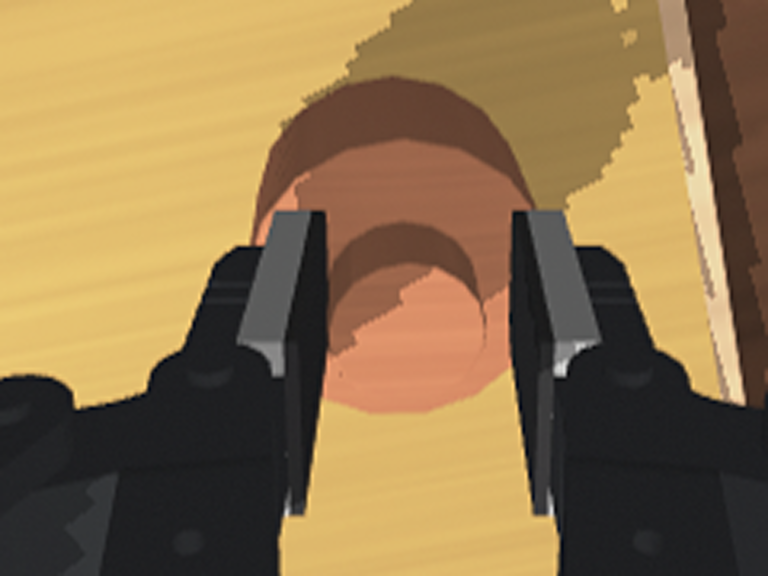

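Run:
```python
from h import *
d=load('s2.png')
for z in(14,22,41.6,55,70): print(z,proj(d,(564.5,134.3,z)))
print(proj(d,(568.4,130.9,60)))
a=d['pixels'][190:270,180:290,::-1]; cv2.imwrite('pics/c4.png',cv2.resize(a,None,fx=6,fy=6,interpolation=cv2.INTER_CUBIC))
```

```text
14 (239.216969722398, 249.11723716158662)
22 (238.98636300730405, 246.57649422998685)
41.6 (238.4139157956522, 240.269474045749)
55 (238.01632972689154, 235.88901186582248)
70 (237.56513994578702, 230.91796301026633)
(236.93031858404458, 233.28970282938315)
```

View pics/c4.png

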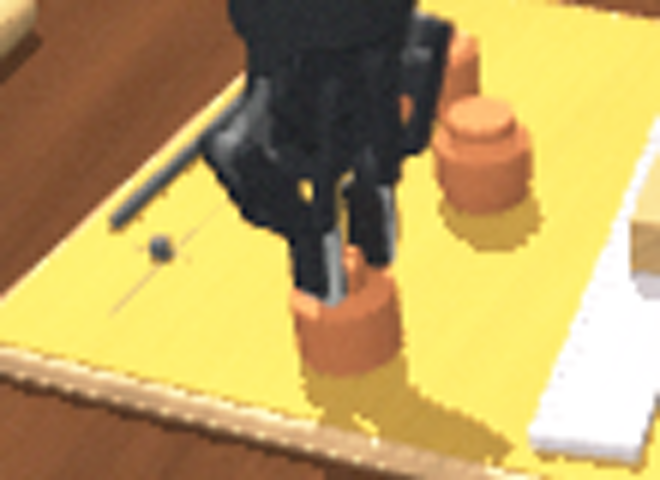

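>>> {"op": "jog_arm", "data": {
  "targets": [
    [1, 0, 0, -0.015, 0],
    [1, -0.004, -0.001, -0.015, 0],
    [1, -0.004, -0.001, -0.015, 0],
    [1, -0.004, -0.001, 0, 0],
    [1, -0.004, -0.001, 0, 0]
  ]
}}

```text
time: 3.48
tool_pos: [566.0, 132.5, 39.2]
tcp_rot: [-3.14, -0.003, 2.829]
ft_force: [-0.7, 0.4, -0.2]
width: 0.997
finger_force: 0.0
```

>>> {"op": "jog_arm", "data": {
  "targets": [
    [1, 0, 0, 0.006, 0],
    [1, 0, 0, 0.012, 0],
    [1, 0, 0, 0.012, 0]
  ]
}}

```text
time: 3.85
tool_pos: [567.3, 132.8, 28.6]
tcp_rot: [-3.141, -0.001, 2.829]
ft_force: [0.0, 0.1, 0.5]
width: 1.001
finger_force: 0.0
```

```bash
python3 go.py 568.4 130.9 28;python3 - <<'E'
from h import *
w=snap('wrist','w3.png')['pixels'][:,:,::-1];s=snap('side','s3.png')['pixels'][180:280,170:310,::-1]
im=np.zeros((600,800,3),np.uint8); im[:300,:400]=cv2.resize(w,(400,300)); im[:285,400:]=cv2.resize(s,(400,285)); cv2.imwrite('pics/v3.png',im[:300])
E
```

```text
t 3.85 tcp [567.3 132.8  28.6] yaw 2.8289 F [0.  0.1 0.5] w 1.001 ff 0.0
[568.4 130.9  28. ] -> [-0.0016 -0.0014  0.0006]
```

View pics/v3.png

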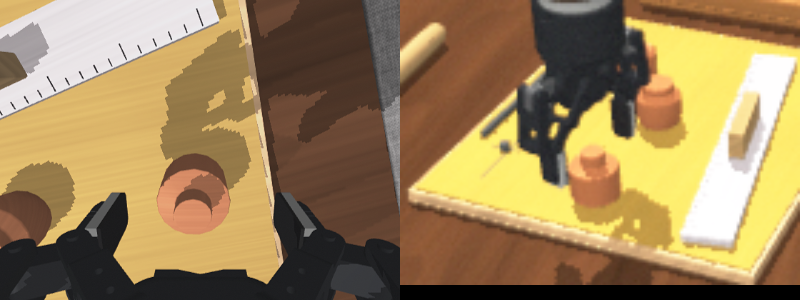

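Run:
```python
from h import *
s=load('s3.png');w=load('w3.png')
for z in(20,30,40,50,60): print(z,proj(s,(580.4,173.2,z)),proj(s,(554.2,92.4,z)))
print(tri([(w,122*1.4,193*1.4),(s,226,244.7)]),tri([(w,283*1.4,193*1.4),(s,248.8,227)]))
# pot: knob top in both
print(tri([(w,192*1.4,206*1.4),(s,170+(593-400)/2.857,180+152/2.857)]))
```

```text
20 (227.34641513746084, 255.03827180736255) (248.57356224659392, 238.8322619774479)
30 (226.99163125684947, 251.79667867994033) (248.3355794585467, 235.68591534260443)
40 (226.6333668579021, 248.52328471562964) (248.0953851498516, 232.51033041449807)
50 (226.27157047102475, 245.2176196464982) (247.85294834985922, 229.30509773327185)
60 (225.90618960675928, 241.8792038863076) (247.60823750691446, 226.06980015765)
[615.97139376  54.0377464  -40.37512767] [525.35673329 168.38506864 114.37221986]
[565.80680812 129.17977759  58.57831668]
```

>>> {"op": "jog_arm", "data": {
  "targets": [
    [1, 0, -0.004, 0, 0],
    [1, 0, -0.004, 0.008, 0],
    [1, 0, -0.004, 0.016, 0],
    [1, 0, -0.004, 0.024, 0],
    [1, 0, -0.004, 0.024, 0]
  ]
}}

```text
time: 4.58
tool_pos: [565.8, 129.0, 4.2]
tcp_rot: [-3.141, -0.002, 2.829]
ft_force: [-0.0, -0.3, 0.2]
width: 0.998
finger_force: 0.0
```

>>> {"op": "jog_arm", "data": {
  "targets": [
    [0.3, 0, 0, 0, 0],
    [0.3, 0, 0, 0, 0],
    [0.3, 0, 0, 0, 0],
    [0.3, 0, 0, 0, 0],
    [0.3, 0, 0, 0, 0]
  ]
}}

```text
time: 5.2
tool_pos: [567.1, 129.3, 5.8]
tcp_rot: [3.141, 0.001, 2.829]
ft_force: [0.0, 1.0, 5.4]
width: 0.523
finger_force: 41.5
```

>>> {"op": "jog_arm", "data": {
  "targets": [
    [0.3, 0, 0, -0.02, 0],
    [0.3, 0, 0, -0.05, 0],
    [0.3, 0, 0, -0.08, 0],
    [0.3, 0, 0, -0.08, 0]
  ]
}}

```text
time: 5.7
tool_pos: [568.8, 129.6, 88.7]
tcp_rot: [3.139, 0.005, 2.829]
ft_force: [-0.8, 0.7, -1.2]
width: 0.522
finger_force: 41.2
```

```bash
python3 go.py 606 -348 85 528 -343 85 450 -338 85 606 -348 -1
```

```text
t 5.7 tcp [568.8 129.6  88.7] yaw 2.8287 F [-0.8  0.7 -1.2] w 0.522 ff 41.2
[ 606. -348.   85.] -> [-0.1824 -0.4429  0.0037]
[ 528. -343.   85.] -> [-0.1066 -0.4622  0.0037]
[ 450. -338.   85.] -> [-0.0309 -0.4814  0.0037]
[ 606. -348.   -1.] -> [-0.1824 -0.4429  0.0897]
```

>>> {"op": "jog_arm", "data": {
  "targets": [
    [0.3, -0.02, -0.049, 0, 0],
    [0.3, -0.04, -0.098, 0, 0],
    [0.3, -0.06, -0.147, 0, 0],
    [0.3, -0.08, -0.196, 0, 0],
    [0.3, -0.1, -0.245, 0, 0]
  ]
}}

```text
time: 6.32
tool_pos: [585.4, -136.4, 84.6]
tcp_rot: [-3.141, -0.002, 2.829]
ft_force: [0.5, 0.7, -2.0]
width: 0.521
finger_force: 41.2
```

>>> {"op": "jog_arm", "data": {
  "targets": [
    [0.3, -0.02, -0.05, 0, 0],
    [0.3, -0.04, -0.1, 0, 0],
    [0.3, -0.06, -0.15, 0, 0],
    [0.3, -0.082, -0.197, 0, 0],
    [0.3, -0.082, -0.197, 0, 0]
  ]
}}

```text
time: 6.95
tool_pos: [600.8, -355.0, 84.2]
tcp_rot: [-3.137, -0.001, 2.82]
ft_force: [-0.7, -0.3, -0.9]
width: 0.523
finger_force: 41.3
```

```bash
python3 go.py 606 -348 85 606 -348 -1
python3 - <<'E'
from h import *
t=snap('top','t4.png')['pixels'][130:280,200:440,::-1];w=snap('wrist','w4.png')['pixels'][:,:,::-1]
im=np.zeros((300,800,3),np.uint8); im[:300,:400]=cv2.resize(w,(400,300)); im[:250,400:]=cv2.resize(t,(400,250)); cv2.imwrite('pics/v4.png',im)
E
```

```text
t 6.95 tcp [ 600.8 -355.    84.2] yaw 2.8204 F [-0.7 -0.3 -0.9] w 0.523 ff 41.3
[ 606. -348.   85.] -> [-0.0027  0.0083 -0.0008]
[ 606. -348.   -1.] -> [-0.0027  0.0083  0.0852]
```

View pics/v4.png

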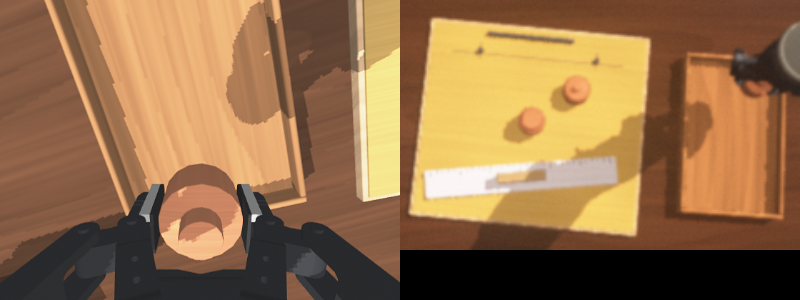

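>>> {"op": "jog_arm", "data": {
  "targets": [
    [0.3, 0, 0, 0, 0],
    [0.3, 0, 0, 0.03, 0],
    [0.3, 0, 0, 0.06, 0],
    [0.3, 0, 0, 0.06, 0]
  ]
}}

```text
time: 7.55
tool_pos: [601.8, -344.1, 22.4]
tcp_rot: [3.14, -0.006, 2.831]
ft_force: [0.4, 0.1, -2.3]
width: 0.524
finger_force: 41.3
```

```bash
python3 go.py 606 -346 -1
```

```text
t 7.55 tcp [ 601.8 -344.1   22.4] yaw 2.8314 F [ 0.4  0.1 -2.3] w 0.524 ff 41.3
[ 606. -346.   -1.] -> [-0.0046 -0.0005  0.0234]
```

>>> {"op": "jog_arm", "data": {
  "targets": [
    [0.3, -0.003, 0, 0.012, 0],
    [0.3, -0.003, 0, 0.02, 0],
    [0.3, -0.003, 0, 0.022, 0],
    [0.3, -0.003, 0, 0.022, 0]
  ]
}}

```text
time: 8.05
tool_pos: [606.7, -348.5, 3.4]
tcp_rot: [-3.142, 0.0, 2.829]
ft_force: [0.3, -0.1, -0.6]
width: 0.519
finger_force: 45.0
```

>>> {"op": "jog_arm", "data": {
  "targets": [
    [0.8, 0, 0, 0, 0],
    [0.8, 0, 0, 0, 0],
    [0.8, 0, 0, 0, 0]
  ]
}}

```text
time: 8.43
tool_pos: [606.9, -348.6, 3.7]
tcp_rot: [-3.141, 0.001, 2.829]
ft_force: [-0.7, 0.4, -0.5]
width: 0.799
finger_force: 0.0
```

>>> {"op": "jog_arm", "data": {
  "targets": [
    [0.8, 0, 0, -0.03, 0],
    [0.8, 0, 0, -0.06, 0],
    [1, 0, 0, -0.09, 0],
    [1, 0, 0, -0.09, 0]
  ]
}}

```text
time: 8.93
tool_pos: [609.0, -349.6, 96.9]
tcp_rot: [-3.14, 0.006, 2.829]
ft_force: [0.8, -0.8, -0.1]
width: 1.001
finger_force: 0.0
```

```bash
python3 go.py 604.9 -74.7 85
python3 - <<'E'
from h import *
t=snap('top','t5.png')['pixels'][130:280,200:440,::-1];w=snap('wrist','w5.png')['pixels'][:,:,::-1]
im=np.zeros((300,800,3),np.uint8); im[:300,:400]=cv2.resize(w,(400,300)); im[:250,400:]=cv2.resize(t,(400,250)); cv2.imwrite('pics/v5.png',im)
E
```

```text
t 8.93 tcp [ 609.  -349.6   96.9] yaw 2.8287 F [ 0.8 -0.8 -0.1] w 1.001 ff 0.0
[604.9 -74.7  85. ] -> [0.0885 0.2603 0.0119]
```

View pics/v5.png

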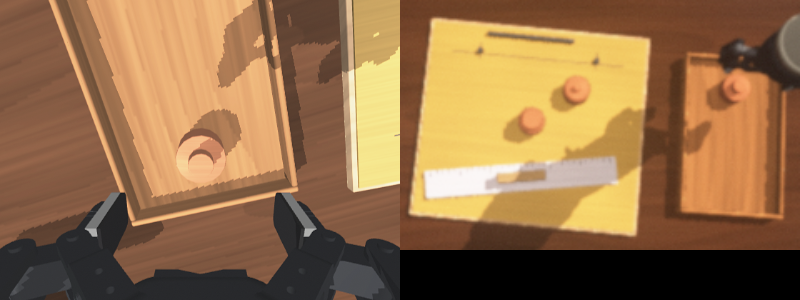

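Pot e stands upright in the tray near its far end. Next is pot a.

>>> {"op": "jog_arm", "data": {
  "targets": [
    [1, 0.018, 0.054, 0, 0],
    [1, 0.036, 0.108, 0, 0],
    [1, 0.054, 0.162, 0, 0],
    [1, 0.072, 0.216, 0, 0],
    [1, 0.088, 0.26, 0.01, 0]
  ]
}}

```text
time: 9.65
tool_pos: [602.4, -71.0, 82.4]
tcp_rot: [3.141, -0.001, 2.831]
ft_force: [-0.0, -0.5, 0.4]
width: 1.003
finger_force: 0.0
```

>>> {"op": "jog_arm", "data": {
  "targets": [
    [1, 0, 0, 0, 0],
    [1, 0, 0, 0, 0]
  ]
}}

```text
time: 9.9
tool_pos: [602.0, -74.3, 82.1]
tcp_rot: [-3.14, -0.002, 2.829]
ft_force: [-0.7, -0.3, -0.1]
width: 0.998
finger_force: 0.0
```

```bash
cat > pots.py <<'E'
from h import *
import sys
def pots(cam,fn,z=40):
    d=snap(cam,fn); hsv=cv2.cvtColor(d['pixels'],cv2.COLOR_RGB2HSV)
    m=((hsv[...,0]<11)&(hsv[...,1]>110)&(hsv[...,2]>110)).astype(np.uint8)
    m=cv2.morphologyEx(m,cv2.MORPH_OPEN,np.ones((3,3),np.uint8))
    n,l,st,c=cv2.connectedComponentsWithStats(m)
    for i in range(1,n):
        p=px2z(d,*c[i],z)
        if st[i,4]>(60 if cam=='top' else 400) and 330<p[0]<760: print(cam,c[i].round(0),st[i,2:],p.round(1))
pots(sys.argv[1],sys.argv[2])
E
python3 go.py 604.9 -74.7 4; python3 pots.py wrist w6.png; python3 pots.py top t6.png
```

```text
t 9.9 tcp [602.  -74.3  82.1] yaw 2.8292 F [-0.7 -0.3 -0.1] w 0.998 ff 0.0
[604.9 -74.7   4. ] -> [-0.0029  0.0005  0.0781]
wrist [385. 115.] [  79   87 4558] [5.552e+02 2.000e-01 4.000e+01]
wrist [275. 242.] [  76   69 3841] [607.1 -79.9  40. ]
top [ 68. 184.] [  63   44 1891] [608.6 580.9  40. ]
top [398. 184.] [12 12 99] [ 603.6 -336.6   40. ]
top [500. 249.] [  53   53 1992] [ 421.2 -609.3   40. ]
```

>>> {"op": "jog_arm", "data": {
  "targets": [
    [1, -0.004, -0.001, 0.0, 0],
    [1, -0.004, -0.001, 0.03, 0],
    [1, -0.004, -0.001, 0.055, 0],
    [1, -0.004, -0.001, 0.078, 0],
    [1, -0.004, -0.001, 0.078, 0]
  ]
}}

```text
time: 10.62
tool_pos: [604.8, -77.2, 3.5]
tcp_rot: [-3.14, -0.004, 2.827]
ft_force: [-0.6, -1.0, 0.5]
width: 1.003
finger_force: 0.0
```

>>> {"op": "jog_arm", "data": {
  "targets": [
    [0.3, 0, 0, 0, 0],
    [0.3, 0, 0, 0, 0],
    [0.3, 0, 0, 0, 0],
    [0.3, 0, 0, 0, 0],
    [0.3, 0, 0, 0, 0]
  ]
}}

```text
time: 11.25
tool_pos: [607.6, -76.7, 6.9]
tcp_rot: [3.142, 0.003, 2.829]
ft_force: [-0.9, -1.0, 6.3]
width: 0.523
finger_force: 41.2
```

>>> {"op": "jog_arm", "data": {
  "targets": [
    [0.3, 0, 0, -0.02, 0],
    [0.3, 0, 0, -0.05, 0],
    [0.3, 0, 0, -0.08, 0],
    [0.3, 0, 0, -0.08, 0]
  ]
}}

```text
time: 11.75
tool_pos: [609.1, -76.2, 89.2]
tcp_rot: [3.14, 0.006, 2.829]
ft_force: [0.0, -0.3, -1.1]
width: 0.519
finger_force: 41.2
```

```bash
python3 go.py 528 -343 85
```

```text
t 11.75 tcp [609.1 -76.2  89.2] yaw 2.829 F [ 0.  -0.3 -1.1] w 0.519 ff 41.2
[ 528. -343.   85.] -> [-0.0049 -0.2788  0.0042]
```

>>> {"op": "jog_arm", "data": {
  "targets": [
    [0.3, -0.001, -0.055, 0, 0],
    [0.3, -0.002, -0.11, 0, 0],
    [0.3, -0.003, -0.165, 0, 0],
    [0.3, -0.004, -0.22, 0, 0],
    [0.3, -0.005, -0.274, 0, 0]
  ]
}}

```text
time: 12.38
tool_pos: [525.7, -339.6, 84.8]
tcp_rot: [3.141, -0.001, 2.829]
ft_force: [1.8, 0.1, -0.9]
width: 0.521
finger_force: 41.3
```

>>> {"op": "jog_arm", "data": {
  "targets": [
    [0.3, 0, 0, 0, 0],
    [0.3, 0, 0, 0.03, 0],
    [0.3, 0, 0, 0.06, 0],
    [0.3, 0, 0, 0.06, 0]
  ]
}}

```text
time: 12.88
tool_pos: [524.5, -335.7, 22.3]
tcp_rot: [3.139, -0.007, 2.83]
ft_force: [0.1, 0.1, -1.3]
width: 0.52
finger_force: 41.3
```

```bash
python3 go.py 528 -343 0; python3 pots.py wrist w7.png; python3 pots.py top t7.png
```

```text
t 12.88 tcp [ 524.5 -335.7   22.3] yaw 2.8299 F [ 0.1  0.1 -1.3] w 0.52 ff 41.3
[ 528. -343.    0.] -> [-0.0055 -0.0059  0.0223]
wrist [278. 276.] [ 116  107 8248] [ 522.1 -336.3   40. ]
wrist [300. 367.] [  76   34 1650] [ 570.8 -340.8   40. ]
top [408. 151.] [ 33  22 330] [ 698.5 -370.3   40. ]
top [521. 161.] [ 20   8 106] [ 669.8 -689.3   40. ]
top [134. 161.] [ 33   7 158] [672.1 399.5  40. ]
top [ 67. 185.] [  70   46 2108] [605.3 581.1  40. ]
top [397. 185.] [11 11 83] [ 602.6 -334.9   40. ]
top [520. 201.] [ 31  14 220] [ 554.6 -675.8   40. ]
top [  6. 207.] [ 16  15 148] [544.3 746.3  40. ]
top [116. 202.] [ 19   7 113] [557.1 446.2  40. ]
top [101. 210.] [ 43  15 306] [534.  485.1  40. ]
top [399. 215.] [13  7 73] [ 516.8 -336.2   40. ]
top [518. 244.] [ 19  36 346] [ 436.4 -660.8   40. ]
top [191. 251.] [13  8 64] [421.2 236.3  40. ]
top [ 88. 260.] [ 23  21 203] [397.3 514.2  40. ]
top [435. 253.] [ 8 12 63] [ 411.2 -430.5   40. ]
top [124. 265.] [ 48  15 337] [384.8 416.8  40. ]
top [176. 267.] [ 30  14 253] [376.6 274.5  40. ]
```

>>> {"op": "jog_arm", "data": {
  "targets": [
    [0.3, -0.001, -0.004, 0.012, 0],
    [0.3, -0.001, -0.004, 0.02, 0],
    [0.3, -0.001, -0.004, 0.024, 0],
    [0.3, -0.001, -0.004, 0.024, 0]
  ]
}}

```text
time: 13.48
tool_pos: [526.3, -342.2, 0.9]
tcp_rot: [3.141, -0.001, 2.829]
ft_force: [-0.5, -0.9, -0.3]
width: 0.519
finger_force: 41.3
```

>>> {"op": "jog_arm", "data": {
  "targets": [
    [0.8, 0, 0, 0, 0],
    [0.8, 0, 0, 0, 0],
    [0.8, 0, 0, 0, 0]
  ]
}}

```text
time: 13.85
tool_pos: [526.9, -342.7, 1.7]
tcp_rot: [-3.141, 0.001, 2.829]
ft_force: [-0.7, 0.3, -0.4]
width: 0.801
finger_force: 0.0
```

>>> {"op": "jog_arm", "data": {
  "targets": [
    [0.8, 0, 0, -0.03, 0],
    [0.8, 0, 0, -0.06, 0],
    [1, 0, 0, -0.09, 0],
    [1, 0, 0, -0.09, 0]
  ]
}}

```text
time: 14.35
tool_pos: [528.8, -343.8, 94.5]
tcp_rot: [-3.14, 0.006, 2.829]
ft_force: [-0.3, -0.7, -0.4]
width: 1.0
finger_force: 0.0
```

```bash
python3 go.py 555 -3.5 85 ; python3 pots.py wrist w8.png
```

```text
t 14.35 tcp [ 528.8 -343.8   94.5] yaw 2.8288 F [-0.3 -0.7 -0.4] w 1.0 ff 0.0
[555.   -3.5  85. ] -> [0.0798 0.3318 0.0095]
wrist [288. 191.] [  65   60 1076] [ 509.8 -333.1   40. ]
wrist [309. 303.] [  60   58 2001] [ 589.2 -342.9   40. ]
```

>>> {"op": "jog_arm", "data": {
  "targets": [
    [1, 0.014, 0.058, 0, 0],
    [1, 0.028, 0.116, 0, 0],
    [1, 0.042, 0.174, 0, 0],
    [1, 0.056, 0.232, 0, 0],
    [1, 0.07, 0.29, 0, 0]
  ]
}}

```text
time: 15.02
tool_pos: [548.2, -43.1, 90.1]
tcp_rot: [-3.141, -0.002, 2.829]
ft_force: [0.8, 0.1, 0.9]
width: 1.0
finger_force: 0.0
```

>>> {"op": "jog_arm", "data": {
  "targets": [
    [1, 0.01, 0.042, 0, 0],
    [1, 0.01, 0.042, 0.01, 0],
    [1, 0.01, 0.042, 0.01, 0]
  ]
}}

```text
time: 15.4
tool_pos: [550.9, -2.7, 79.5]
tcp_rot: [-3.14, -0.003, 2.829]
ft_force: [-1.5, -0.8, -0.1]
width: 1.0
finger_force: 0.0
```

```bash
python3 go.py 555 -3.5 4 ; python3 pots.py wrist w9.png
```

```text
t 15.4 tcp [550.9  -2.7  79.5] yaw 2.829 F [-1.5 -0.8 -0.1] w 1.0 ff 0.0
[555.   -3.5   4. ] -> [-0.0041  0.0005  0.0755]
wrist [275. 245.] [  76   72 3220] [556.8  -7.9  40. ]
```

>>> {"op": "jog_arm", "data": {
  "targets": [
    [1, -0.005, -0.001, 0.0, 0],
    [1, -0.005, -0.001, 0.03, 0],
    [1, -0.005, -0.001, 0.055, 0],
    [1, -0.005, -0.001, 0.074, 0],
    [1, -0.005, -0.001, 0.074, 0]
  ]
}}

```text
time: 16.08
tool_pos: [556.0, -5.4, 5.9]
tcp_rot: [-3.14, -0.003, 2.828]
ft_force: [0.7, -0.3, -0.6]
width: 1.002
finger_force: 0.0
```

>>> {"op": "jog_arm", "data": {
  "targets": [
    [0.3, 0, 0, 0, 0],
    [0.3, 0, 0, 0, 0],
    [0.3, 0, 0, 0, 0],
    [0.3, 0, 0, 0, 0],
    [0.3, 0, 0, 0, 0]
  ]
}}

```text
time: 16.7
tool_pos: [558.0, -4.5, 8.6]
tcp_rot: [3.141, 0.002, 2.829]
ft_force: [-0.7, -0.5, 5.7]
width: 0.522
finger_force: 40.7
```

>>> {"op": "jog_arm", "data": {
  "targets": [
    [0.3, 0, 0, -0.02, 0],
    [0.3, 0, 0, -0.05, 0],
    [0.3, 0, 0, -0.08, 0],
    [0.3, 0, 0, -0.08, 0]
  ]
}}

```text
time: 17.2
tool_pos: [559.7, -4.4, 91.0]
tcp_rot: [3.14, 0.006, 2.829]
ft_force: [-0.6, -0.9, -0.9]
width: 0.524
finger_force: 41.4
```

```bash
python3 go.py 446 -336 85
```

```text
t 17.2 tcp [559.7  -4.4  91. ] yaw 2.8289 F [-0.6 -0.9 -0.9] w 0.524 ff 41.4
[ 446. -336.   85.] -> [ 0.0062 -0.3505  0.006 ]
```

>>> {"op": "jog_arm", "data": {
  "targets": [
    [0.3, 0.001, -0.06, 0, 0],
    [0.3, 0.002, -0.12, 0, 0],
    [0.3, 0.003, -0.18, 0, 0],
    [0.3, 0.004, -0.24, 0, 0],
    [0.3, 0.005, -0.3, 0, 0]
  ]
}}

```text
time: 17.82
tool_pos: [458.8, -289.8, 87.1]
tcp_rot: [3.141, -0.0, 2.829]
ft_force: [0.8, 0.4, -0.7]
width: 0.518
finger_force: 41.4
```

>>> {"op": "jog_arm", "data": {
  "targets": [
    [0.3, 0.001, -0.05, 0, 0],
    [0.3, 0.001, -0.05, 0.02, 0],
    [0.3, 0.001, -0.05, 0.05, 0],
    [0.3, 0.001, -0.05, 0.065, 0],
    [0.3, 0.001, -0.05, 0.065, 0]
  ]
}}

```text
time: 18.45
tool_pos: [442.7, -334.6, 21.1]
tcp_rot: [3.141, -0.003, 2.829]
ft_force: [-0.6, 0.2, -1.9]
width: 0.523
finger_force: 41.4
```

```bash
python3 go.py 446 -336 0
```

```text
t 18.45 tcp [ 442.7 -334.6   21.1] yaw 2.8294 F [-0.6  0.2 -1.9] w 0.523 ff 41.4
[ 446. -336.    0.] -> [-0.0036 -0.0003  0.0211]
```

>>> {"op": "jog_arm", "data": {
  "targets": [
    [0.3, -0.002, 0, 0.012, 0],
    [0.3, -0.002, 0, 0.018, 0],
    [0.3, -0.002, 0, 0.022, 0],
    [0.3, -0.002, 0, 0.022, 0]
  ]
}}

```text
time: 18.95
tool_pos: [445.8, -336.3, 0.6]
tcp_rot: [-3.141, 0.0, 2.829]
ft_force: [-0.7, 0.4, 1.4]
width: 0.523
finger_force: 41.7
```

>>> {"op": "jog_arm", "data": {
  "targets": [
    [0.8, 0, 0, 0, 0],
    [0.8, 0, 0, 0, 0],
    [0.8, 0, 0, 0, 0]
  ]
}}

```text
time: 19.32
tool_pos: [445.7, -336.4, 0.4]
tcp_rot: [-3.142, 0.0, 2.829]
ft_force: [0.6, -0.2, 0.6]
width: 0.799
finger_force: 0.0
```

>>> {"op": "jog_arm", "data": {
  "targets": [
    [0.8, 0, 0, -0.03, 0],
    [0.8, 0, 0, -0.06, 0],
    [1, 0, 0, -0.09, 0],
    [1, 0, 0, -0.1, 0]
  ]
}}

```text
time: 19.82
tool_pos: [446.7, -337.1, 102.1]
tcp_rot: [-3.141, 0.003, 2.829]
ft_force: [1.4, 0.8, 0.5]
width: 1.002
finger_force: 0.0
```

```bash
python3 go.py 461 13.5 105
python3 - <<'E'
from h import *
T=load('top0.png')['pixels'].astype(int); d=snap('top','t10.png'); t=d['pixels']
a=t[130:280,105:445,::-1]; cv2.imwrite('pics/v10.png',cv2.resize(a,(790,349),interpolation=cv2.INTER_CUBIC))
E
```

```text
t 19.82 tcp [ 446.7 -337.1  102.1] yaw 2.8287 F [1.4 0.8 0.5] w 1.002 ff 0.0
[461.   13.5 105. ] -> [ 0.0943  0.338  -0.0029]
```

View pics/v10.png

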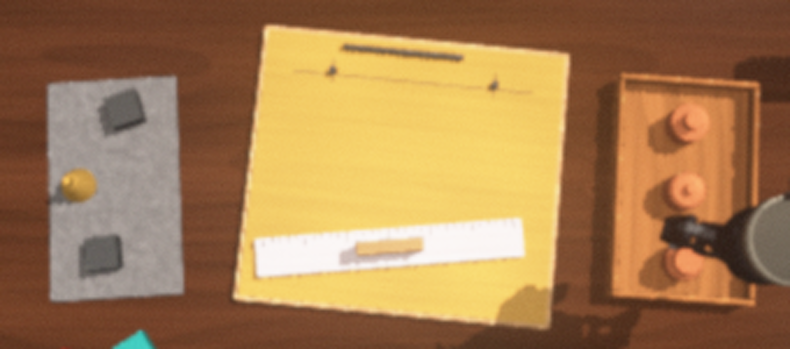

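All three pots stand upright in the tray, and the straightedge, blocks, bell and scriber haven't moved. Next I go to the grip bar.

>>> {"op": "jog_arm", "data": {
  "targets": [
    [1, 0.016, 0.056, 0, 10],
    [1, 0.032, 0.112, 0, 20],
    [1, 0.048, 0.168, 0, 30],
    [1, 0.064, 0.224, 0, 40],
    [1, 0.08, 0.28, 0, 50]
  ]
}}

```text
time: 20.5
tool_pos: [454.9, -50.9, 99.2]
tcp_rot: [-3.14, -0.001, 1.974]
ft_force: [1.1, 0.2, 0.0]
width: 0.999
finger_force: 0.0
```

```bash
python3 go.py 461.4 13.4 80; python3 -c "
from h import *
o=telemetry.get_obs();print(o['joints'].round(2), np.degrees(o['tcp_rot'][2]-1.640))"
```

```text
t 20.5 tcp [454.9 -50.9  99.2] yaw 1.9736 F [1.1 0.2 0. ] w 0.999 ff 0.0
[461.4  13.4  80. ] -> [0.0566 0.0312 0.0192]
[ 0.09  0.31 -0.04  2.13  0.02  0.71  0.44] 19.11126104926839
```

>>> {"op": "jog_arm", "data": {
  "targets": [
    [1, 0.028, 0.016, 0.01, 9],
    [1, 0.057, 0.031, 0.019, 18],
    [1, 0.057, 0.031, 0.019, 18],
    [1, 0.057, 0.031, 0.019, 18]
  ]
}}

```text
time: 21.0
tool_pos: [461.0, 11.3, 80.6]
tcp_rot: [-3.14, 0.0, 1.666]
ft_force: [-1.1, -0.8, -0.6]
width: 1.001
finger_force: 0.0
```

```bash
python3 go.py 461.4 13.4 24
python3 - <<'E'
from h import *
d=snap('wrist','w11.png'); im=d['pixels'][:,:,::-1].copy()
for p in[(461.4,13.4,50)]:
    u,v=proj(d,p); cv2.circle(im,(int(u),int(v)),4,(255,0,0),1)
o=telemetry.get_obs()['tool_pos']; u,v=proj(d,(o[0],o[1],50)); print(u,v); cv2.circle(im,(int(u),int(v)),3,(0,0,255),1)
cv2.imwrite('pics/v11.png',im)
# white plate corners by segmentation in top
t=load('t10.png')
def plate(d,z=22):
    hsv=cv2.cvtColor(d['pixels'],cv2.COLOR_RGB2HSV)
    m=((hsv[...,1]<50)&(hsv[...,2]>170)).astype(np.uint8)
    m=cv2.morphologyEx(m,cv2.MORPH_CLOSE,np.ones((7,7)))
    n,l,st,c=cv2.connectedComponentsWithStats(m)
    for i in range(1,n):
        if 800<st[i,4]<9000:
            pts=np.argwhere(l==i)[:,::-1]; q=np.array([px2z(d,*p,z)[:2] for p in pts],np.float32)
            print(st[i],cv2.minAreaRect(q))
plate(t)
E
```

```text
t 21.0 tcp [461.   11.3  80.6] yaw 1.6664 F [-1.1 -0.8 -0.6] w 1.001 ff 0.0
[461.4  13.4  24. ] -> [0.002  0.0006 0.0566]
281.4491322208555 239.24036722974472
[ 394   71   42   40 1324] ((886.4026489257812, -404.57763671875), (121.26162719726562, 119.79090118408203), 89.8656005859375)
[ 215  224  116   25 1839] ((461.85931396484375, 13.995391845703125), (46.13731384277344, 320.95965576171875), 4.264120101928711)
[ 240  368   79   52 1891] ((43.977752685546875, -1.8587799072265625), (206.44529724121094, 129.03778076171875), 89.50322723388672)
[ 495  393   65   27 1306] ((6.533836364746094, -660.78857421875), (168.06997680664062, 65.57917785644531), 89.50321960449219)
```

View pics/v11.png

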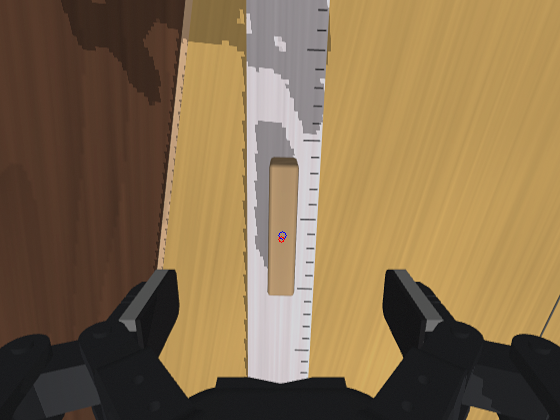

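The bar is centred between the pads: it spans (283,158–295), and the TCP marker is at (281,239). The plate fit gives centre (461.9, 14.0) and angle 4.26°.

>>> {"op": "jog_arm", "data": {
  "targets": [
    [1, 0.003, 0.0005, 0.02, 1.2],
    [1, 0.003, 0.0005, 0.04, 1.2],
    [1, 0.003, 0.0005, 0.054, 1.2],
    [1, 0.003, 0.0005, 0.054, 1.2]
  ]
}}

```text
time: 21.55
tool_pos: [461.0, 13.9, 26.4]
tcp_rot: [-3.139, 0.0, 1.643]
ft_force: [-0.2, 0.5, -0.4]
width: 1.001
finger_force: 0.0
```

>>> {"op": "jog_arm", "data": {
  "targets": [
    [0, 0, 0, 0, 0],
    [0, 0, 0, 0, 0],
    [0, 0, 0, 0, 0],
    [0, 0, 0, 0, 0],
    [0, 0, 0, 0, 0]
  ],
  "newtons": 30
}}

```text
time: 22.18
tool_pos: [461.9, 14.9, 27.6]
tcp_rot: [3.141, -0.0, 1.644]
ft_force: [-1.8, -0.0, 5.9]
width: 0.174
finger_force: 31.3
```

```bash
cat > plate.py <<'E'
from h import *
import sys
def pins_target():
    T=load('top0.png'); L=np.array([678.7,84.3]);Rr=np.array([660.5,-115.2]); y=(L-Rr)/np.linalg.norm(L-Rr); x=np.array([y[1],-y[0]])
    return (L+Rr)/2-27.5*x, np.arctan2(x[1],x[0]), x, y
def plate(d,z=22):
    hsv=cv2.cvtColor(d['pixels'],cv2.COLOR_RGB2HSV)
    m=((hsv[...,1]<50)&(hsv[...,2]>150)).astype(np.uint8)
    m=cv2.morphologyEx(m,cv2.MORPH_CLOSE,np.ones((7,7)))
    n,l,st,c=cv2.connectedComponentsWithStats(m)
    for i in range(1,n):
        if st[i,4]>300:
            pts=np.argwhere(l==i)[:,::-1]; q=np.array([px2z(d,*p,z)[:2] for p in pts],np.float32)
            if 400<q[:,0].mean()<720 and abs(q[:,1].mean())<200: print(st[i],cv2.minAreaRect(q))
if __name__=='__main__':
    plate(snap('top',sys.argv[1])); print(pins_target())
E
python3 go.py; python3 plate.py t12.png
```

```text
t 22.18 tcp [461.9  14.9  27.6] yaw 1.6438 F [-1.8 -0.   5.9] w 0.174 ff 31.3
(array([642.21372583, -12.95160306]), np.float64(-0.09097624277386768), array([ 0.99586452, -0.0908508 ]), array([0.0908508 , 0.99586452]))
```

>>> {"op": "jog_arm", "data": {
  "targets": [
    [0, -0.004, 0.017, 0, 1],
    [0, -0.008, 0.034, 0, 2],
    [0, -0.012, 0.051, 0, 3],
    [0, -0.016, 0.068, 0, 4],
    [0, -0.02, 0.085, 0, 5]
  ]
}}

```text
time: 22.85
tool_pos: [543.3, 2.1, 27.1]
tcp_rot: [-3.131, -0.001, 1.557]
ft_force: [-12.6, 2.5, 18.0]
width: 0.171
finger_force: 33.4
```

```bash
python3 go.py 634 -12 27
```

```text
t 22.85 tcp [543.3   2.1  27.1] yaw 1.5571 F [-12.6   2.5  18. ] w 0.171 ff 33.4
[634. -12.  27.] -> [-0.0129  0.0909  0.0001]
```

>>> {"op": "jog_arm", "data": {
  "targets": [
    [0, 0, 0, -0.001, 0],
    [0, 0, 0, -0.001, 0]
  ]
}}

```text
time: 23.1
tool_pos: [547.4, 1.1, 27.7]
tcp_rot: [-3.141, 0.0, 1.557]
ft_force: [-0.4, -0.0, -4.3]
width: 0.176
finger_force: 30.9
```

>>> {"op": "jog_arm", "data": {
  "targets": [
    [0, 0, 0, 0.0006, 0],
    [0, 0, 0, 0.0006, 0]
  ]
}}

```text
time: 23.35
tool_pos: [547.5, 1.1, 27.4]
tcp_rot: [-3.141, 0.0, 1.557]
ft_force: [-0.0, 0.5, -2.8]
width: 0.175
finger_force: 31.0
```

```bash
python3 go.py 634 -12 27
```

```text
t 23.35 tcp [547.5   1.1  27.4] yaw 1.5566 F [-0.   0.5 -2.8] w 0.175 ff 31.0
[634. -12.  27.] -> [-0.0119  0.0867  0.0004]
```

>>> {"op": "jog_arm", "data": {
  "targets": [
    [0, 0, 0, 0.0008, 0],
    [0, -0.002, 0.01, 0.0008, 1],
    [0, -0.004, 0.022, 0.0008, 2],
    [0, -0.005, 0.034, 0.0008, 3],
    [0, -0.006, 0.044, 0.0008, 3.5]
  ]
}}

```text
time: 23.98
tool_pos: [591.9, -5.4, 27.0]
tcp_rot: [-3.14, 0.0, 1.495]
ft_force: [-7.6, 1.3, 9.5]
width: 0.175
finger_force: 32.6
```

```bash
python3 go.py 634 -12 27
```

```text
t 23.98 tcp [591.9  -5.4  27. ] yaw 1.4949 F [-7.6  1.3  9.5] w 0.175 ff 32.6
[634. -12.  27.] -> [-0.0034  0.0425  0.    ]
```

>>> {"op": "jog_arm", "data": {
  "targets": [
    [0, -0.001, 0.01, -0.0002, 0.8],
    [0, -0.002, 0.02, -0.0002, 0.8],
    [0, -0.003, 0.03, -0.0003, 0.8],
    [0, -0.003, 0.038, -0.0003, 0.8],
    [0, -0.003, 0.038, -0.0003, 0.8]
  ]
}}

```text
time: 24.6
tool_pos: [631.7, -11.8, 27.2]
tcp_rot: [3.138, 0.0, 1.481]
ft_force: [1.5, 0.4, -1.8]
width: 0.177
finger_force: 31.3
```

```bash
python3 go.py 642.2 -13 27
python3 - <<'E'
from h import *
d=snap('wrist','w13.png'); t=snap('top','t13.png')
print([proj(d,p) for p in((678.7,84.3,18),(660.5,-115.2,18))],[proj(t,p) for p in((678.7,84.3,18),(660.5,-115.2,18))])
a=t['pixels'][130:210,210:360,::-1]
im=np.zeros((600,790,3),np.uint8)
im[:290,:545]=cv2.resize(a,(545,290),interpolation=cv2.INTER_CUBIC); w=d['pixels'][:,:,::-1]
im[295:595,:400]=cv2.resize(w,(400,300)); cv2.imwrite('pics/v13.png',im)
E
```

```text
t 24.6 tcp [631.7 -11.8  27.2] yaw 1.4812 F [ 1.5  0.4 -1.8] w 0.177 ff 31.3
[642.2 -13.   27. ] -> [-0.0002  0.0105  0.0002]
[(370.72070165499724, 38.34509605639269), (345.05561097994746, 409.4227445143094)] [(247.30798287882945, 160.4819636145824), (317.05334005135086, 166.45233324475925)]
```

>>> {"op": "jog_arm", "data": {
  "targets": [
    [0, 0, 0.001, 0.0005, 0],
    [0, 0, 0.0025, 0.0005, 0],
    [0, 0, 0.004, 0.0005, 0],
    [0, 0, 0.0055, 0.0005, 0],
    [0, 0, 0.007, 0.0005, 0]
  ]
}}

```text
time: 25.32
tool_pos: [633.7, -11.7, 27.0]
tcp_rot: [-3.136, 0.0, 1.482]
ft_force: [-7.8, -0.1, 9.4]
width: 0.17
finger_force: 32.6
```

>>> {"op": "jog_arm", "data": {
  "targets": [
    [0, 0, 0.001, 0, 0],
    [0, 0, 0.002, 0, 0],
    [0, 0, 0.002, 0, 0]
  ]
}}

```text
time: 25.7
tool_pos: [636.0, -11.8, 27.1]
tcp_rot: [-3.137, 0.0, 1.482]
ft_force: [-7.9, -0.7, 10.5]
width: 0.179
finger_force: 32.7
```

>>> {"op": "jog_arm", "data": {
  "targets": [
    [0, 0, 0.001, 0, 0],
    [0, 0, 0.001, 0, 0]
  ]
}}

```text
time: 25.95
tool_pos: [636.8, -11.8, 27.0]
tcp_rot: [-3.136, -0.0, 1.482]
ft_force: [-9.3, 0.5, 10.2]
width: 0.177
finger_force: 32.7
```

```bash
python3 go.py; python3 -c "
from h import *
print(telemetry.get_obs()['wrist_torque'])"
```

```text
t 25.95 tcp [636.8 -11.8  27. ] yaw 1.4817 F [-9.3  0.5 10.2] w 0.177 ff 32.7
[ 0.0699909   1.86748418 -0.01432306]
```

>>> {"op": "jog_arm", "data": {
  "targets": [
    [0, 0, 0.001, -0.0002, 0],
    [0, 0, 0.002, -0.0002, 0],
    [0, 0, 0.003, -0.0002, 0],
    [0, 0, 0.003, -0.0002, 0]
  ]
}}

```text
time: 26.45
tool_pos: [640.4, -12.1, 27.1]
tcp_rot: [-3.137, -0.0, 1.482]
ft_force: [-6.1, 0.1, 8.5]
width: 0.179
finger_force: 32.4
```

>>> {"op": "jog_arm", "data": {
  "targets": [
    [0, 0, 0.001, 0, 0],
    [0, 0, 0.002, 0, 0],
    [0, 0, 0.002, 0, 0]
  ]
}}

```text
time: 26.82
tool_pos: [642.3, -12.2, 27.1]
tcp_rot: [-3.137, -0.0, 1.482]
ft_force: [-7.7, 0.9, 7.5]
width: 0.175
finger_force: 32.4
```

```bash
python3 go.py; python3 -c "
from h import *
print(telemetry.get_obs()['wrist_torque'])"
```

```text
t 26.82 tcp [642.3 -12.2  27.1] yaw 1.4816 F [-7.7  0.9  7.5] w 0.175 ff 32.4
[ 0.11583997  1.57696704 -0.02795631]
```

>>> {"op": "jog_arm", "data": {
  "targets": [
    [0, 0, 0.001, 0, 0],
    [0, 0, 0.002, 0, 0],
    [0, 0, 0.002, 0, 0]
  ]
}}

```text
time: 27.2
tool_pos: [642.3, -12.2, 27.1]
tcp_rot: [-3.133, -0.0, 1.482]
ft_force: [-12.8, 1.1, 12.8]
width: 0.177
finger_force: 33.1
```

```bash
python3 go.py; python3 -c "
from h import *
print(telemetry.get_obs()['wrist_torque'])"
```

```text
t 27.2 tcp [642.3 -12.2  27.1] yaw 1.4817 F [-12.8   1.1  12.8] w 0.177 ff 33.1
[ 0.134864    2.6534802  -0.03781477]
```

>>> {"op": "jog_arm", "data": {
  "targets": [
    [0, 0, 0.001, -0.0003, 0],
    [0, 0, 0.002, -0.0004, 0],
    [0, 0, 0.002, -0.0004, 0]
  ]
}}

```text
time: 27.58
tool_pos: [642.8, -12.2, 27.2]
tcp_rot: [-3.13, -0.0, 1.482]
ft_force: [-15.9, 1.3, 15.6]
width: 0.178
finger_force: 33.3
```

```bash
python3 go.py; python3 -c "
from h import *
print(telemetry.get_obs()['wrist_torque'])
d=snap('top','t14.png'); w=snap('wrist','w14.png')
im=np.zeros((600,795,3),np.uint8)
im[:290,:545]=cv2.resize(d['pixels'][130:210,210:360,::-1],(545,290),interpolation=cv2.INTER_CUBIC)
im[295:595,:400]=cv2.resize(w['pixels'][:,:,::-1],(400,300))
c=w['pixels'][0:100,320:450,::-1]; im[295:595,405:795]=cv2.resize(c,(390,300),interpolation=cv2.INTER_CUBIC)
cv2.imwrite('pics/v14.png',im)
print(proj(w,(678.7,84.3,18)))"
```

```text
t 27.57 tcp [642.8 -12.2  27.2] yaw 1.4816 F [-15.9   1.3  15.6] w 0.178 ff 33.3
[ 0.24669593  3.38433035 -0.05270182]
(345.31316980752547, 39.67918358325761)
```

View pics/v14.png

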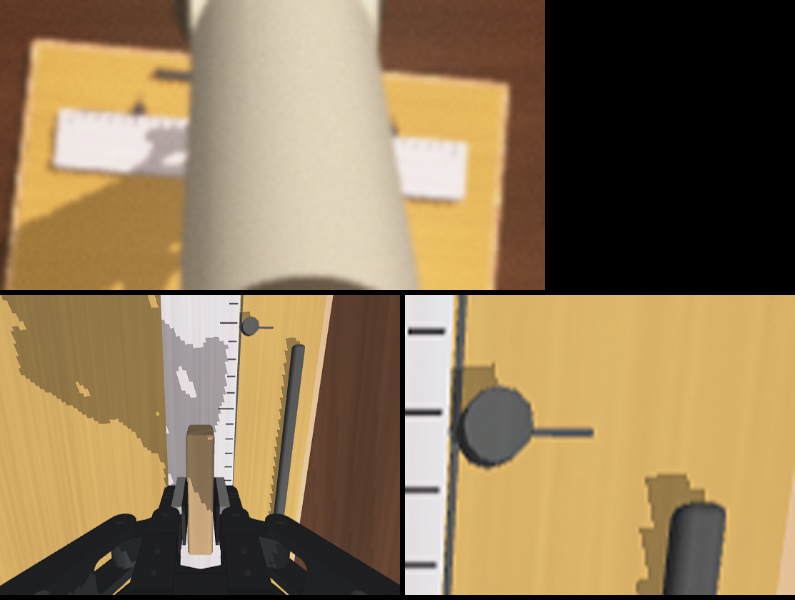

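Last view: the left pin, at about (250,326) in the lower-left panel, sits against the graduated edge. The arm hides the right pin. I'll ease off, release, then push at the bar's middle with shut fingers so the plate seats on both pins.

>>> {"op": "jog_arm", "data": {
  "targets": [
    [0, 0, -0.002, 0, 0],
    [0, 0, -0.003, 0, 0],
    [0, 0, -0.003, 0, 0]
  ]
}}

```text
time: 28.05
tool_pos: [642.6, -12.2, 27.1]
tcp_rot: [-3.136, -0.0, 1.482]
ft_force: [-6.9, 1.5, 6.2]
width: 0.175
finger_force: 32.3
```

>>> {"op": "jog_arm", "data": {
  "targets": [
    [0.4, 0, 0, 0, 0],
    [0.4, 0, 0, 0, 0],
    [0.4, 0, -0.003, -0.02, 0],
    [0.4, 0, -0.003, -0.05, 0],
    [0.4, 0, -0.003, -0.05, 0]
  ]
}}

```text
time: 28.68
tool_pos: [645.7, -12.6, 81.6]
tcp_rot: [3.135, -0.001, 1.481]
ft_force: [0.5, 0.8, -0.0]
width: 0.399
finger_force: 0.0
```

```bash
python3 go.py 610 -10 77; python3 plate.py t15.png
```

```text
t 28.68 tcp [645.7 -12.6  81.6] yaw 1.4814 F [ 0.5  0.8 -0. ] w 0.399 ff 0.0
[610. -10.  77.] -> [-0.0006 -0.0358  0.0046]
[ 261   89   77  149 7508] ((676.316650390625, -67.83917999267578), (450.84814453125, 199.95260620117188), 6.21882963180542)
[225 160  37  18 561] ((653.8087768554688, 95.55330657958984), (102.03252410888672, 46.243534088134766), 86.34854125976562)
(array([642.21372583, -12.95160306]), np.float64(-0.09097624277386768), array([ 0.99586452, -0.0908508 ]), array([0.0908508 , 0.99586452]))
```

>>> {"op": "jog_arm", "data": {
  "targets": [
    [0, 0, -0.02, 0, 0],
    [0, 0, -0.039, 0, 0],
    [0, 0, -0.039, 0.02, 0],
    [0, 0, -0.039, 0.048, 0],
    [0, 0, -0.039, 0.048, 0]
  ]
}}

```text
time: 29.35
tool_pos: [601.4, -9.1, 26.0]
tcp_rot: [-3.136, 0.001, 1.482]
ft_force: [-0.2, 0.4, -0.5]
width: -0.005
finger_force: 0.0
```

>>> {"op": "jog_arm", "data": {
  "targets": [
    [0, 0, 0.003, 0, 0],
    [0, 0, 0.006, 0, 0],
    [0, 0, 0.009, 0, 0],
    [0, 0, 0.01, 0, 0],
    [0, 0, 0.01, 0, 0]
  ]
}}

```text
time: 29.98
tool_pos: [614.0, -9.9, 29.5]
tcp_rot: [3.141, -0.0, 1.481]
ft_force: [0.1, 0.0, -0.4]
width: 0.001
finger_force: 0.0
```

>>> {"op": "jog_arm", "data": {
  "targets": [
    [0, 0, 0.002, 0, 0],
    [0, 0, 0.004, 0, 0],
    [0, 0, 0.006, 0, 0],
    [0, 0, 0.006, 0, 0]
  ]
}}

```text
time: 30.48
tool_pos: [619.9, -10.5, 29.3]
tcp_rot: [3.142, -0.0, 1.481]
ft_force: [-0.4, -0.9, -0.3]
width: -0.004
finger_force: 0.0
```

>>> {"op": "jog_arm", "data": {
  "targets": [
    [0, 0, 0.0015, 0, 0],
    [0, 0, 0.003, 0, 0],
    [0, 0, 0.003, 0, 0]
  ]
}}

```text
time: 30.85
tool_pos: [622.5, -10.6, 29.2]
tcp_rot: [-3.141, -0.0, 1.482]
ft_force: [-0.6, -0.8, 0.2]
width: 0.001
finger_force: 0.5
```

>>> {"op": "jog_arm", "data": {
  "targets": [
    [0, 0, 0.001, 0, 0],
    [0, 0, 0.002, 0, 0],
    [0, 0, 0.002, 0, 0]
  ]
}}

```text
time: 31.22
tool_pos: [622.8, -10.7, 29.1]
tcp_rot: [-3.138, 0.0, 1.482]
ft_force: [-6.2, 0.7, 4.6]
width: -0.002
finger_force: 3.8
```

>>> {"op": "jog_arm", "data": {
  "targets": [
    [0, 0, 0.001, 0, 0],
    [0, 0, 0.002, 0, 0],
    [0, 0, 0.002, 0, 0]
  ]
}}

```text
time: 31.6
tool_pos: [623.3, -10.8, 29.2]
tcp_rot: [-3.135, 0.0, 1.482]
ft_force: [-10.1, 1.3, 10.1]
width: -0.003
finger_force: 6.9
```

>>> {"op": "jog_arm", "data": {
  "targets": [
    [0, 0, 0.001, -0.0005, 0],
    [0, 0, 0.003, -0.001, 0],
    [0, 0, 0.003, -0.001, 0]
  ]
}}

```text
time: 31.98
tool_pos: [625.9, -10.8, 30.5]
tcp_rot: [-3.134, -0.0, 1.482]
ft_force: [-12.8, 0.5, 13.8]
width: 0.001
finger_force: 8.6
```

>>> {"op": "jog_arm", "data": {
  "targets": [
    [0, 0, -0.006, 0, 0],
    [0, 0, -0.02, 0, 0],
    [0, 0, -0.02, -0.03, 0],
    [0, 0, -0.02, -0.08, 0],
    [0, 0, -0.02, -0.08, 0]
  ]
}}

```text
time: 32.6
tool_pos: [613.5, -9.7, 114.9]
tcp_rot: [3.132, -0.001, 1.481]
ft_force: [-0.1, -0.4, 0.1]
width: -0.0
finger_force: 0.0
```

```bash
python3 go.py 456.4 355.9 150
python3 - <<'E'
from h import *
d=snap('wrist','w16.png'); p=d['pixels']
for q in((678.7,84.3,21.5),(660.5,-115.2,21.5)): print(proj(d,q))
E
python3 -c "
from h import *
print(telemetry.get_obs()['joints'].round(2))"
```

```text
t 32.6 tcp [613.5  -9.7 114.9] yaw 1.4813 F [-0.1 -0.4  0.1] w -0.0 ff 0.0
[456.4 355.9 150. ] -> [ 0.3501 -0.1892 -0.0351]
(365.3475848114488, 61.44696997872498)
(348.0106749914028, 323.77547376867034)
[-0.07  0.51  0.05  1.76 -0.03  0.87 -0.09]
```

```bash
cat > edge.py <<'E'
from h import *
import sys
def edge(d,show=True):
    hsv=cv2.cvtColor(d['pixels'],cv2.COLOR_RGB2HSV).astype(int)
    # sample across the edge in world coordinates along the nominal line
    L=np.array([678.7,84.3]);Rr=np.array([660.5,-115.2]); y=(L-Rr)/np.linalg.norm(L-Rr); x=np.array([y[1],-y[0]]); c=(L+Rr)/2
    out=[]
    for s in range(-155,156,4):
        prof=[]
        for o in np.arange(-20,20,.25):   # offset from pin-axis line, along board x
            u,v=proj(d,(*(c+s*y+o*x),22))
            u,v=int(round(u)),int(round(v))
            if not(0<=u<560 and 0<=v<420): break
            prof.append((o,hsv[v,u,1],hsv[v,u,2]))
        if len(prof)<150: continue
        pr=np.array(prof); w=(pr[:,1]<45)&(pr[:,2]>90)
        if w[:20].mean()<.7: continue
        k=np.where(pr[:,1]>90)[0]
        if len(k): out.append((s,pr[k[0],0],pr[np.where((pr[:,1]<80)&(pr[:,2]<130)&(pr[:,0]>-6))[0],0].mean() if ((pr[:,1]<80)&(pr[:,2]<130)&(pr[:,0]>-6)&(pr[:,0]<8)).sum()>10 else None))
    return out
if __name__=='__main__':
    d=snap(sys.argv[1],sys.argv[2]) if len(sys.argv)>2 else load(sys.argv[1])
    o=edge(d)
    for a in o: print(a[0],round(a[1],1),None if a[2] is None else round(a[2],1),end=' | ')
    A=np.array([(a[0],a[1]) for a in o if a[2] is None]); 
    if len(A)>3: print('\nfit',np.polyfit(A[:,0],A[:,1],1))
E
python3 edge.py w16.png; python3 edge.py w14.png
```

```text
-87 -5.2 10.5 | -83 -4.5 None | -79 -4.8 None | -75 -5.0 None | -71 -5.2 None | -67 -4.8 None | -63 -5.0 None | -59 -5.0 None | -55 -4.5 None | 41 -4.2 None | 45 -3.8 None | 49 -4.0 None | 53 -3.5 None | 57 -3.8 None | 61 -4.0 None | 65 -3.5 None | 69 -3.8 None | 73 -3.5 None | 77 -3.8 None | 81 -3.2 None | 85 -3.5 None | 89 -3.0 None | 93 -3.2 None | 97 5.5 0.8 | 101 5.2 0.9 | 105 -2.8 None | 109 -3.2 None | 113 -3.5 None | 117 -3.0 None | 121 -3.2 None | 125 -3.0 None | 129 -3.2 None | 133 -3.0 None | 
fit [ 0.00915307 -4.22489352]
9 -20.0 None | 33 -20.0 None | 37 -20.0 None | 41 -4.2 None | 45 -3.8 None | 49 -4.0 None | 53 -4.2 None | 57 -4.0 None | 61 -4.0 None | 65 -3.8 None | 69 -4.0 None | 73 -3.8 None | 77 -4.0 None | 81 -3.8 None | 85 -5.2 None | 89 -3.8 None | 93 -5.0 None | 97 15.0 5.0 | 101 -5.0 0.9 | 105 -5.2 None | 109 -5.0 None | 113 -5.2 None | 
fit [  0.12386673 -14.97384449]
```

>>> {"op": "jog_arm", "data": {
  "targets": [
    [0, 0, -0.02, -0.05, 0],
    [0, 0, -0.05, -0.1, 0],
    [0, 0, -0.05, -0.1, 0],
    [0, 0, -0.05, -0.1, 0]
  ]
}}

```text
time: 33.15
tool_pos: [559.3, -5.1, 209.3]
tcp_rot: [-3.141, 0.0, 1.482]
ft_force: [-0.7, 0.2, -0.6]
width: 0.002
finger_force: 0.0
```

```bash
python3 edge.py wrist w17.png
cat > pin.py <<'E'
from h import *
import sys
d=load(sys.argv[1]); hsv=cv2.cvtColor(d['pixels'],cv2.COLOR_RGB2HSV).astype(int)
y=np.array([.0909,.9959]); x=np.array([.9959,-.0909])
for nm,q in(('L',(678.7,84.3)),('R',(660.5,-115.2))):
    print(nm,[round(v) for v in proj(d,(*q,21.5))])
    for s in range(-10,11,2):
        r=''
        for o in np.arange(-12,14,1.):
            u,v=proj(d,(*(np.array(q)+s*y+o*x),21.7)); u,v=int(round(u)),int(round(v))
            h=hsv[v,u]; r+='W' if h[1]<45 and h[2]>120 else ('#' if h[2]<110 else ('g' if h[1]<80 else ('.' if h[2]>170 else ',')))
        print('%4d'%s,r)
E
python3 pin.py w17.png
```

```text
-143 -5.0 None | -139 -5.2 None | -135 -5.5 None | -131 -4.8 None | -127 -5.0 None | -123 -5.5 None | -119 -4.8 None | -115 -5.0 None | -111 -5.2 None | -107 -4.5 None | -103 3.8 -0.1 | -99 4.5 -0.5 | -95 1.0 -1.9 | -91 -4.8 None | -87 -5.2 None | -83 -4.5 None | -79 -4.8 None | -75 -5.0 None | -71 -4.5 None | -67 -4.8 None | -63 -5.0 None | -59 -4.2 None | -55 -4.8 None | -51 -4.0 None | 41 -3.2 None | 45 -3.8 None | 49 -3.2 None | 53 -3.5 None | 57 -4.0 None | 61 -3.2 None | 65 -3.8 None | 69 -3.2 None | 73 -3.5 None | 77 -3.0 None | 81 -3.5 None | 85 -3.0 None | 89 -3.2 None | 93 -2.8 None | 97 6.0 1.2 | 101 5.5 0.9 | 105 -3.0 None | 109 -3.5 None | 113 -3.0 None | 117 -3.2 None | 121 -3.0 None | 125 -3.2 None | 129 -2.8 None | 133 -2.2 None | 137 -2.8 None | 141 -2.2 None | 145 -2.8 None | 149 -2.2 None | 153 -2.8 None | 
fit [ 0.00905583 -3.97997097]
L [402, 72]
 -10 WWWWWWWWW.................
  -8 WWWWWWWWW.................
  -6 WWWWWWWWWW####gg,.........
  -4 WWWWWWWWW#########,.......
  -2 WWWWWWWWW##########,,,,,,,
   0 WWWWWWWWW#########,.......
   2 WWWWWWWWWW#######,........
   4 WWWWWWWWW,,,..............
   6 WWWWWWWWW,,,..............
   8 WWWWWWWWW.................
  10 WWWWWWWWWg................
R [383, 271]
 -10 WWWWWWW...................
  -8 WWWWWWWg..................
  -6 WWWWWWWW..................
  -4 WWWWWWWW.g####g,..........
  -2 WWWWWWW#########g.........
   0 WWWWWWW##########.........
   2 WWWWWWW##########,,,,,,,..
   4 WWWWWWWW#######...........
   6 WWWWWWWW#####,............
   8 WWWWWWWW,,,...............
  10 WWWWWWWW,,,...............
```

Both pins meet the white edge with no gap, so the straightedge is seated. Now the blocks.

>>> {"op": "jog_arm", "data": {
  "targets": [
    [0, 0.05, -0.02, 0, -10],
    [0.5, 0.1, -0.04, 0, -20],
    [1, 0.15, -0.06, 0, -30],
    [1, 0.2, -0.08, 0, -40],
    [1, 0.25, -0.1, 0, -50]
  ]
}}

```text
time: 33.83
tool_pos: [481.4, 254.0, 208.2]
tcp_rot: [-3.139, -0.001, 2.36]
ft_force: [0.7, -0.8, -0.9]
width: 0.846
finger_force: 0.0
```

```bash
python3 go.py 456.4 355.9 120;python3 -c "
from h import *
print(telemetry.get_obs()['joints'].round(2))"
```

```text
t 33.83 tcp [481.4 254.  208.2] yaw 2.3596 F [ 0.7 -0.8 -0.9] w 0.846 ff 0.0
[456.4 355.9 120. ] -> [0.0895 0.0547 0.0882]
[-0.35  0.3  -0.22  1.83  0.08  1.02  0.19]
```

>>> {"op": "jog_arm", "data": {
  "targets": [
    [1, 0.03, 0.018, 0.03, -10],
    [1, 0.06, 0.036, 0.06, -20],
    [1, 0.09, 0.055, 0.088, -30],
    [1, 0.09, 0.055, 0.088, -37],
    [1, 0.09, 0.055, 0.088, -37]
  ]
}}

```text
time: 34.45
tool_pos: [456.9, 355.0, 119.6]
tcp_rot: [-3.139, -0.004, 2.999]
ft_force: [-0.6, 0.5, -0.1]
width: 1.001
finger_force: 0.0
```

```bash
cat > blk.py <<'E'
from h import *
import sys
# dark blobs' top faces in the wrist image; top face is the brighter part of the block
def blk(d,z=22,near=None):
    hsv=cv2.cvtColor(d['pixels'],cv2.COLOR_RGB2HSV).astype(int); u,v=proj(d,(*near,z)); print('pred px',round(u),round(v))
    V=hsv[...,2]; 
    for r in range(-60,61,10):
        print(''.join('%4d'%V[min(419,max(0,int(v)+r)),min(559,max(0,int(u)+c))] for c in range(-80,81,10)))
if __name__=='__main__':
    d=snap('wrist',sys.argv[1]); blk(d,22,(float(sys.argv[2]),float(sys.argv[3])))
E
python3 go.py 456.4 355.9 120; python3 blk.py w18.png 456.4 355.9
```

```text
t 34.45 tcp [456.9 355.  119.6] yaw 2.9995 F [-0.6  0.5 -0.1] w 1.001 ff 0.0
[456.4 355.9 120. ] -> [ 0.0006  0.0008 -0.0004]
pred px 282 205
  84 141 178 193 170 191 198 176 189 179 176 177 188 173 179 189 182
 187 157 191 180 195 188 176 171 164 178 183 183 157 178 181 186 178
 190 183 195 172 176 185 168 172 183 171 132 127 186 175 190 181 183
 167 186 192 189 179 176 170 126  98  61  95 130 123 177 167 171 180
 182 159 187 149 187 174  71 119 122 124 126 135 140 170 174 171 190
 176 206 188 170 185 192 125 123 121 122 123 122 128 184 175 168 181
 171 168 185 171 194 172 123 123 125 122 120  91 117 187 180 183 179
 180 169 178 200 191 166 112 121 122 122 119 122 178 181 175 185 187
 175 180 178 181 179 171 183 123 121 120 120 159 174 197 191 182 181
 189 172 175 201 172 188 178 156 198 189 184 184 182 182 185 183 163
 171 194 197 173 180 175 188 187 183 168 168 195 180 171 193 175 165
 184 176 180 182 191 190 181 177 186 189 179 169 163 187 179 183 196
 182 165 167 181 174 183 176 166 185 172 182 197 200 178 136 126 110
```

```bash
cat > blk2.py <<'E'
from h import *
import sys
def face(d,near,z=22,lo=110,hi=131):
    u,v=map(int,proj(d,(*near,z))); g=cv2.medianBlur(cv2.cvtColor(d['pixels'],cv2.COLOR_RGB2HSV)[...,2],5)
    m=((g>=lo)&(g<=hi)).astype(np.uint8); m=cv2.morphologyEx(m,cv2.MORPH_OPEN,np.ones((9,9),np.uint8))
    n,l,st,c=cv2.connectedComponentsWithStats(m); i=l[v,u]
    if i==0: i=1+np.argmin([np.hypot(*(c[k]-(u,v))) for k in range(1,n)])
    q=np.array([px2z(d,*p,z)[:2] for p in np.argwhere(l==i)[:,::-1]],np.float32); r=cv2.minAreaRect(q)
    print('px',c[i].round(),'area',len(q),'rect',np.round(r[0],1),np.round(r[1],1),round(r[2],1)); return r
if __name__=='__main__':
    face(load(sys.argv[1]) if len(sys.argv)<5 else snap('wrist',sys.argv[1]),(float(sys.argv[2]),float(sys.argv[3])))
E
python3 blk2.py w18.png 456.4 355.9
```

```text
px [291. 201.] area 3223 rect [452.6 364. ] [45.7 53.3] 7.5
```

Run:
```python
from blk2 import *
d=load('w18.png')
face(d,(456.4,355.9),22,115,126); 
u0,v0=255,160
g=cv2.medianBlur(cv2.cvtColor(d['pixels'],cv2.COLOR_RGB2HSV)[...,2],3)
for v in range(165,245,4): print(v,''.join('#' if g[v,u]<100 else('T' if g[v,u]<127 else('s' if g[v,u]<150 else '.')) for u in range(245,345,2)))
```

```text
px [284. 205.] area 2454 rect [457.3 358.1] [37.8 40. ] 7.3
165 .......................ssssssssssTTsTT............
169 ..............TssTTTTTTTTTTTTTTssTTTTTs...........
173 ..........sTTTTTTTTTT#########ssssTTTTT...........
177 .........sTTT###########TTTTTT#sTTTTTTT...........
181 ......T#########TTTTTTTTTTTTTT#TTTTTTTssT.........
185 ....T####TTTTTTTTTTTTTTTTTTTTTT#ssssssssT.........
189 ....TTTTTTTTTTTTTTTTTTTTTTTTTTT#TTTTTTsTT.........
193 .....TTTTTTTTTTTTTTTTTTTTTTTTTTT#TTTTTTTT.........
197 .....TTTTTTTTTTTTTTTTTTTTTTTTTTT#TTTTTTTTT........
201 ......TTTTTTTTTTTTTTTTTTTTTTTTTTT#sTTTTTTs........
205 ......sTTTTTTTTTTTTTTTTTTTTTTTTTT#ssTTTTs.........
209 .......TTTTTTTTTTTTTTTTTTTTTTTTTTT#sss............
213 ........TTTTTTTTTTTTTTTTTTTTTTTTTTT...............
217 ........TTTTTTTTTTTTTTTTTTTTTTTTTTTT..............
221 .........TTTTTTTTTTTTTTTTTTTTTTTTTTT..............
225 ..........TTTTTTTTTTTTTTTTTTTTss..................
229 ..........TTTTTTTTTTTTs...........................
233 ...........TTTT...................................
237 ..................................................
241 ..................................................
```

>>> {"op": "jog_arm", "data": {
  "targets": [
    [1, -0.001, 0.003, 0.03, -8],
    [1, -0.001, 0.003, 0.07, -15],
    [1, -0.001, 0.003, 0.1, -15],
    [1, -0.001, 0.003, 0.122, -15],
    [1, -0.001, 0.003, 0.123, -15]
  ]
}}

```text
time: 35.12
tool_pos: [458.7, 356.3, -2.5]
tcp_rot: [-3.139, -0.003, -3.025]
ft_force: [-0.1, 0.5, -0.4]
width: 0.998
finger_force: 0.0
```

```bash
python3 go.py 457.3 358.1 -4
python3 - <<'E'
from blk2 import *
d=snap('wrist','w19.png'); o=telemetry.get_obs(); print(proj(d,o['tool_pos']))
g=cv2.medianBlur(cv2.cvtColor(d['pixels'],cv2.COLOR_RGB2HSV)[...,2],3)
for v in range(150,330,6): print(v,''.join('#' if g[v,u]<60 else('T' if g[v,u]<135 else '.') for u in range(160,400,4)))
E
```

```text
t 35.12 tcp [458.7 356.3  -2.5] yaw -3.0246 F [-0.1  0.5 -0.4] w 0.998 ff 0.0
[457.3 358.1  -4. ] -> [0.0012 0.0019 0.0015]
(282.1784162125312, 265.0715781844369)
150 .......................................TTTTTTTTTTTTTTTTTT...
156 ............................................................
162 ...............................................T............
168 ...............................................T...T.......T
174 ......................................TTT.T.TT..TTTTT.......
180 .................................T..TTTTT....T.TTTTTTT..TTTT
186 ..............................TT.TTTTTTTT......TTTTTTTT.TTTT
192 ........................TTTTT.T...TTTTTT.......TTTTTTTT.TTTT
198 ....................TT..TTTT..........TT.TTT....TTTTT....T.T
204 ...................TTT.....TTT..TTTTTTTTTTTTT...TTTTT.T.....
210 ...................TTT.TT..TT.T.TTTTTTTTT.TT..TT.TT...T....T
216 ..................TTTTTTTTTTTTTTTTTT..T........T.T....TTTTTT
222 ..................TT..TT..T....TT....TTT.TTTT.TT.TT...TTTTTT
228 ..................TTTTTTTTTTTTTTTTTTTTTTTTTT..TT......T.TTT.
234 .............TTTT..TTTT
[... 312 characters left out ...]
..TTTT.TTTTTTTTTTTTTTTTTTTTTTTTTTTTTT.TT..........
270 TTT#........T.TTTTTTTTTTTTTTTTTTTTTTTTTTTTTTTTT.TT.......##T
276 TT##T...............TTTTTTTTTTTTTTTTTTTTTTTTTTTTT........###
282 T####...............TTTTTTTTTTTTTTTTTTTTTTTTTTTTT........###
288 #####...............TTTTTTTTTTTTTTTTTTTTTTTTTTTTT.......####
294 #####...............TTTTTTTTTTTTTTTTTTTTTTTT............####
300 #####...............TTTTTTTTTTTTTTTTTTTTTTTT............####
306 #####...............TTTTTTTTTTTTTTTTTTTTTTTT............####
312 #####...............TTTTTTTTTTTTTTTTTTTTTTTT............####
318 #####...............TTTTTTTTTTTTTTTTTTTTTTTT.............###
324 ####.................TTTTTTTTTTTTTTTTTTTTTT..............###
```

>>> {"op": "jog_arm", "data": {
  "targets": [
    [0.25, 0.001, 0.001, 0.001, 0],
    [0.25, 0.001, 0.001, 0.001, 0],
    [0.25, 0.001, 0.001, 0.001, 0],
    [0.25, 0.001, 0.001, 0.001, 0],
    [0.25, 0.001, 0.001, 0.001, 0]
  ],
  "newtons": 60
}}

```text
time: 35.8
tool_pos: [459.2, 359.7, -0.4]
tcp_rot: [3.141, 0.002, -3.022]
ft_force: [-1.5, -0.4, 6.4]
width: 0.451
finger_force: 61.4
```

>>> {"op": "jog_arm", "data": {
  "targets": [
    [0.25, 0, 0, -0.02, 0],
    [0.25, 0, 0, -0.05, 0],
    [0.25, 0, 0, -0.1, 0],
    [0.25, 0, 0, -0.1, 0]
  ]
}}

```text
time: 36.3
tool_pos: [461.1, 361.7, 103.6]
tcp_rot: [3.137, 0.008, -3.022]
ft_force: [1.1, 0.8, -2.3]
width: 0.445
finger_force: 61.1
```

```bash
python3 go.py 653 87 90
python3 - <<'E'
from blk2 import *
d=snap('wrist','w20.png')
g=cv2.medianBlur(cv2.cvtColor(d['pixels'],cv2.COLOR_RGB2HSV)[...,2],3)
for v in range(200,350,6): print(v,''.join('#' if g[v,u]<60 else('T' if g[v,u]<135 else '.') for u in range(180,380,4)))
E
```

```text
t 36.3 tcp [461.1 361.7 103.6] yaw -3.0215 F [ 1.1  0.8 -2.3] w 0.445 ff 61.1
[653.  87.  90.] -> [-0.1576 -0.2957  0.0136]
200 ...............................................TTT
206 ..............................................TTTT
212 ..............................................TTTT
218 ..............................................TTTT
224 ...............T#TTTTTTTTTTTTTTTTTTT..........TTTT
230 ..............TTTTTTTTTTTTTTTTTTTTTTT........TTTTT
236 ..............TTTTTTTTTTTTTTTTTTTTTTTT.......T..TT
242 .............TTTTTTTTTTTTTTTTTTTTTTTTT.......TTTTT
248 .............TTTTTTTTTTTTTTTTTTTTTTTTT.......TTTTT
254 .............TTTTTTTTTTTTTTTTTTTTTTTTT.......TTTTT
260 ..........TTT#TTTTTTTTTTTTTTTTTTTTTTTTTTT...TTTTTT
266 ..........TTT#TTTTTTTTTTTTTTTTTTTTTTT#TTTT..TTTTTT
272 ......###TTT##TTTTTTTTTTTTTTTTTTTTTTT##TTT###TTTTT
278 .....###TTTT##TTTTTTTTTTTTTTTTTTTTTTT##TTTT###TTTT
284 ....T###TTT###TTTTTTTTTTTTTTTTTTTTTTT###TTTT###TTT
290 ....###TTTT###TTTTTTTTTTTTTTTTTTTTTTT###TTTT###TTT
296 ...####TTT####TTTTTTTTTTTTTTTTTTTTTTT####TTTT###..
302 .T######..####TTTTTTTTTTTTTTTTTTTTTTT####..#######
308 #########.####TTTTTTTTTTTTTTTTTTTTTTT####.########
314 ##############TTTTTTTTTTTTTTTTTTTTTTT#############
320 ##############.TTTTTTTTTTTTTTTTTTTTTT#############
326 #############T...................TT...############
332 #############.........................############
338 #############.........................#TT#########
344 ############T..........................TT#########
```

>>> {"op": "jog_arm", "data": {
  "targets": [
    [0.25, -0.027, -0.049, 0, 2],
    [0.25, -0.053, -0.098, 0, 5],
    [0.25, -0.08, -0.148, 0, 8],
    [0.25, -0.106, -0.197, 0, 11],
    [0.25, -0.133, -0.246, 0, 12.7]
  ]
}}

```text
time: 36.98
tool_pos: [619.4, 128.9, 97.0]
tcp_rot: [-3.141, -0.003, 3.039]
ft_force: [0.8, 1.0, -1.9]
width: 0.447
finger_force: 61.1
```

```bash
python3 go.py 655 87 60; python3 edge.py wrist w21.png|tail -1
```

```text
t 36.98 tcp [619.4 128.9  97. ] yaw 3.039 F [ 0.8  1.  -1.9] w 0.447 ff 61.1
[655.  87.  60.] -> [-0.0397 -0.038   0.037 ]
fit [ 0.00223214 -0.64508929]
```

>>> {"op": "jog_arm", "data": {
  "targets": [
    [0.25, -0.02, -0.019, 0.0, 0],
    [0.25, -0.039, -0.038, 0.02, 0],
    [0.25, -0.039, -0.038, 0.037, 0],
    [0.25, -0.039, -0.038, 0.037, 0],
    [0.25, -0.039, -0.038, 0.037, 0]
  ]
}}

```text
time: 37.65
tool_pos: [654.0, 90.8, 61.2]
tcp_rot: [3.141, -0.001, 3.042]
ft_force: [0.8, 0.1, -2.8]
width: 0.45
finger_force: 61.1
```

```bash
python3 go.py 655 87 24; python3 edge.py wrist w22.png; python3 plate.py t22.png
```

```text
t 37.65 tcp [654.   90.8  61.2] yaw 3.0421 F [ 0.8  0.1 -2.8] w 0.45 ff 61.1
[655.  87.  24.] -> [-0.0013 -0.0037  0.0372]
-63 -4.2 None | 41 -3.2 None | 45 -3.2 None | 49 -3.2 None | 53 -3.2 None | 57 -3.2 10.0 | 61 -3.2 7.9 | 145 -2.2 8.6 | 149 -2.2 8.8 | 153 -2.2 10.8 | 
fit [ 0.00901639 -3.67540984]
[ 198   82  140  138 7322] ((732.4480590820312, 24.91741943359375), (426.4371643066406, 277.2917175292969), 26.423660278320312)
(array([642.21372583, -12.95160306]), np.float64(-0.09097624277386768), array([ 0.99586452, -0.0908508 ]), array([0.0908508 , 0.99586452]))
```

>>> {"op": "jog_arm", "data": {
  "targets": [
    [0.25, -0.001, -0.003, 0.01, 0],
    [0.25, -0.001, -0.003, 0.02, 0],
    [0.25, -0.001, -0.003, 0.03, 0],
    [0.25, -0.001, -0.003, 0.035, 0],
    [0.25, -0.001, -0.003, 0.036, 0]
  ]
}}

```text
time: 38.38
tool_pos: [655.1, 86.0, 24.5]
tcp_rot: [-3.141, -0.001, 3.04]
ft_force: [-0.4, 0.1, -2.2]
width: 0.452
finger_force: 61.2
```

>>> {"op": "jog_arm", "data": {
  "targets": [
    [0.25, 0, 0, 0.001, 0],
    [0.25, 0, 0, 0.002, 0],
    [0.25, 0, 0, 0.002, 0]
  ]
}}

```text
time: 38.75
tool_pos: [655.7, 86.0, 23.5]
tcp_rot: [3.142, 0.0, 3.04]
ft_force: [0.2, -1.0, -1.8]
width: 0.448
finger_force: 61.2
```

>>> {"op": "jog_arm", "data": {
  "targets": [
    [0.25, 0, 0, 0.001, 0],
    [0.25, 0, 0, 0.002, 0],
    [0.25, 0, 0, 0.002, 0]
  ]
}}

```text
time: 39.12
tool_pos: [655.5, 85.9, 21.2]
tcp_rot: [-3.142, -0.0, 3.04]
ft_force: [-0.0, -0.7, -3.3]
width: 0.452
finger_force: 61.2
```

>>> {"op": "jog_arm", "data": {
  "targets": [
    [0.25, 0, 0, 0.001, 0],
    [0.25, 0, 0, 0.0015, 0],
    [0.25, 0, 0, 0.0015, 0]
  ]
}}

```text
time: 39.5
tool_pos: [655.5, 86.0, 19.7]
tcp_rot: [-3.142, -0.0, 3.04]
ft_force: [-0.1, -0.9, -2.5]
width: 0.45
finger_force: 61.2
```

>>> {"op": "jog_arm", "data": {
  "targets": [
    [0.25, 0, 0, 0.001, 0],
    [0.25, 0, 0, 0.0015, 0],
    [0.25, 0, 0, 0.0015, 0]
  ]
}}

```text
time: 39.88
tool_pos: [655.5, 86.0, 18.2]
tcp_rot: [-3.142, -0.0, 3.04]
ft_force: [0.5, -0.6, -2.5]
width: 0.447
finger_force: 61.2
```

>>> {"op": "jog_arm", "data": {
  "targets": [
    [0.25, 0, 0, 0.0007, 0],
    [0.25, 0, 0, 0.0014, 0],
    [0.25, 0, 0, 0.0014, 0]
  ]
}}

```text
time: 40.25
tool_pos: [655.7, 86.0, 17.7]
tcp_rot: [-3.141, 0.0, 3.04]
ft_force: [-3.2, -1.5, 5.3]
width: 0.447
finger_force: 61.9
```

>>> {"op": "jog_arm", "data": {
  "targets": [
    [0.7, 0, 0, -0.0005, 0],
    [0.7, 0, 0, -0.0005, 0],
    [0.7, 0, 0, -0.0005, 0]
  ]
}}

```text
time: 40.62
tool_pos: [655.7, 86.0, 17.3]
tcp_rot: [3.141, 0.0, 3.04]
ft_force: [0.2, 0.2, -0.1]
width: 0.699
finger_force: 0.0
```

>>> {"op": "jog_arm", "data": {
  "targets": [
    [0.7, 0, 0, -0.02, 0],
    [0.7, 0, 0, -0.05, 0],
    [0.8, 0, 0, -0.1, 0],
    [1, 0, 0, -0.13, 0]
  ]
}}

```text
time: 41.12
tool_pos: [657.2, 86.5, 151.8]
tcp_rot: [3.14, 0.005, 3.04]
ft_force: [0.6, -0.3, 0.0]
width: 0.987
finger_force: 0.0
```

```bash
python3 go.py 632.9 332.9 120
python3 - <<'E'
from blk2 import *
d=snap('wrist','w23.png')
face(d,(653,86),42,105,135); face(d,(653,86),42,60,140)
E
python3 edge.py w23.png
```

```text
t 41.12 tcp [657.2  86.5 151.8] yaw 3.0402 F [ 0.6 -0.3  0. ] w 0.987 ff 0.0
[632.9 332.9 120. ] -> [0.0491 0.2427 0.0318]
px [193. 273.] area 234 rect [713.4   7.7] [19.9  8.4] 84.1
px [280. 194.] area 2547 rect [654.4  86.3] [39.9 42.1] 84.1
-135 -4.8 None | -131 -4.8 None | -127 -4.5 None | -123 -4.5 None | -119 -4.5 None | -115 -4.5 None | -111 -4.5 None | -107 -4.2 None | -103 4.8 0.0 | -99 4.0 -0.2 | -95 1.2 -1.6 | -91 -4.2 None | -87 -4.2 None | -83 -4.0 None | -79 -4.0 None | -75 -4.0 None | -71 -4.0 None | -67 -4.0 None | -63 -3.8 None | -59 -3.8 None | -55 -3.8 None | 41 -2.8 None | 45 -2.8 None | 49 -2.5 None | 53 -2.5 None | 57 -2.5 None | 61 -2.5 None | 65 -2.5 None | 69 -2.2 None | 73 -2.2 None | 77 -2.2 None | 81 0.5 -2.8 | 85 0.5 -2.8 | 89 0.5 -2.8 | 93 0.8 -2.6 | 97 6.2 0.1 | 101 6.2 0.1 | 105 0.8 -2.6 | 109 0.8 -2.6 | 113 0.8 -2.6 | 117 1.0 -2.5 | 121 -2.8 None | 125 -1.8 None | 129 -1.8 None | 133 -1.5 None | 137 -1.5 None | 141 -1.5 None | 145 -2.5 None | 149 -2.2 None | 153 -2.2 None | 
fit [ 0.01015569 -3.23701247]
```

>>> {"op": "jog_arm", "data": {
  "targets": [
    [1, 0.01, 0.05, 0, 0],
    [1, 0.02, 0.1, 0, 0],
    [1, 0.03, 0.15, 0.01, 0],
    [1, 0.04, 0.2, 0.02, 0],
    [1, 0.049, 0.243, 0.032, 0]
  ]
}}

```text
time: 41.8
tool_pos: [631.4, 335.5, 116.8]
tcp_rot: [3.14, 0.001, 3.041]
ft_force: [1.2, 0.0, 0.7]
width: 0.997
finger_force: 0.0
```

>>> {"op": "jog_arm", "data": {
  "targets": [
    [1, 0, 0, 0, 0],
    [1, 0, 0, 0, 0]
  ]
}}

```text
time: 42.05
tool_pos: [631.8, 332.4, 116.1]
tcp_rot: [-3.141, 0.001, 3.04]
ft_force: [0.6, -0.8, -0.5]
width: 1.0
finger_force: 0.0
```

```bash
python3 go.py 632.9 332.9 -4
python3 - <<'E'
from blk2 import *
d=snap('wrist','w24.png')
face(d,(632.9,332.9),23.6,115,126); face(d,(632.9,332.9),23.6,110,131)
u,v=map(int,proj(d,(632.9,332.9,23.6))); print(u,v)
g=cv2.medianBlur(cv2.cvtColor(d['pixels'],cv2.COLOR_RGB2HSV)[...,2],3)
for y in range(v-55,v+50,5): print(y,''.join('#' if g[y,x]<100 else('T' if g[y,x]<127 else('s' if g[y,x]<150 else '.')) for x in range(u-60,u+60,2)))
E
```

```text
t 42.05 tcp [631.8 332.4 116.1] yaw 3.0404 F [ 0.6 -0.8 -0.5] w 1.0 ff 0.0
[632.9 332.9  -4. ] -> [-0.001   0.0006  0.1201]
px [287. 207.] area 2465 rect [632.7 336.9] [37.8 37.9] 17.4
px [287. 207.] area 2548 rect [632.4 337.6] [38.2 39.5] 17.7
281 208
153 ............................................................
158 ...............................................TTs..........
163 .......................................sTssssTTTTT..........
168 ..................................ssTTTTTssssTTTTTTs........
173 ............................TTTTTT########sTTTTTTTTs........
178 ........................TsTT#######TTTTTT##sssTTssTss.......
183 .....................T#######TTTTTTTTTTssTT#sTTTTTTTss......
188 .................######TTTTTTTTTTTssTTTTTTTT#TTTTTTTTTT.....
193 ................TTTTTTTTTTTTTTTTTTTTTTTTTTTTT#TTTTsssTss....
198 .................TTTTTTsTTTTTTTTTTTTTTTTTTTTTT#TTTTsTTTTT...
203 ..................TTTTTTTTTTTTTTTTTTTTTTTTTTTTT#TTTTTTTT....
208 ...................sTTTTTTTTTTTTTTTTTTTTTTTTTTTT#TTs........
213 ....................sTTTTTTTTTTTTTTTTTTTTTTTTTTTT#..........
218 ......................TTTTTTTTTTTTTTTTTTTTTTTTTTTTT.........
223 .......................TTTTTTTTTTTTTTTTTTTTTTTT.............
228 ........................TTTTTTTTTTTTTTTTs...................
233 .........................TTTTTTTTTs.........................
238 ...........................s................................
243 ...................................................sssssssss
248 ..................................ssssssssssssssssssssssssss
253 ................ssssssssssssssssssssssssssssssssssssssssssss
```

>>> {"op": "jog_arm", "data": {
  "targets": [
    [1, 0, 0.005, 0.03, -8],
    [1, 0, 0.005, 0.06, -16],
    [1, 0, 0.005, 0.09, -23],
    [1, 0, 0.005, 0.119, -23],
    [1, 0, 0.005, 0.119, -23]
  ]
}}

```text
time: 42.72
tool_pos: [631.2, 334.0, -5.9]
tcp_rot: [-3.139, -0.005, -2.845]
ft_force: [-1.0, -1.5, 0.0]
width: 1.001
finger_force: 0.0
```

```bash
python3 go.py 632.7 337 -3
python3 - <<'E'
from blk2 import *
d=snap('wrist','w25.png')
g=cv2.medianBlur(cv2.cvtColor(d['pixels'],cv2.COLOR_RGB2HSV)[...,2],3)
for v in range(200,330,8): print(v,''.join('#' if g[v,u]<60 else('T' if g[v,u]<135 else '.') for u in range(160,400,4)))
E
```

```text
t 42.73 tcp [631.2 334.   -5.9] yaw -2.8446 F [-1.  -1.5  0. ] w 1.001 ff 0.0
[632.7 337.   -3. ] -> [-0.0023  0.0024 -0.0029]
200 T...........................................................
208 T.............................................TTTTTTTTTTTTTT
216 .................................TTTTTTTTTTTTTTTTTTTTTTTTTTT
224 ....................TTTTTTTTTTTTTTTTTTTTTTTTTTTTTTTTTTTTTTTT
232 ..................TTTTTTTTTTTTTTTTTTTTTTTTTTT.TTTTTTTTTTTTTT
240 ................TTTTT######################TTTTTTTTTTTTTTT.T
248 ..........TTTTTTTTTTT#T#TTTTTTTTTTTTTTTTTTTTTTTTTTTT..TTTTTT
256 ...........TTT...TTTTTTTTTTTTTTTTTTTTTTTTTTTT.TTTTTT..TTTTTT
264 ..........TTTTTTTTTTTTTTTTTTTTTTTTTTTTTTTTTTTTTTTTT....TTTTT
272 TT##.......TTTTTTTTTTTTTTTTTTTTTTTTTTTTTTTTTTTTTTTTTTTTTT##T
280 T####......TTTTTTTTTTTTTTTTTTTTTTTTTTTTTTTTTTTTTTTTTT....###
288 #####...............TTTTTTTTTTTTTTTTTTTTTTTTTTTTTTT.....####
296 #####...............TTTTTTTTTTTTTTTTTTTTTTTTTTTTTTT.....####
304 #####...............TTTTTTTTTTTTTTTTTTTTTTTTTTTTTTT.....####
312 #####...............TTTTTTTTTTTTTTTTTTTTTTTTT...........####
320 ####.................TTTTTTTTTTTTTTTTTTTTTTT.............###
328 ###T.................TTTTTTTTTTTTTTTTTTTTTTT..............##
```

>>> {"op": "jog_arm", "data": {
  "targets": [
    [0.25, -0.001, 0.001, -0.001, 0],
    [0.25, -0.001, 0.001, -0.001, 0],
    [0.25, -0.001, 0.001, -0.001, 0],
    [0.25, -0.001, 0.001, -0.001, 0],
    [0.25, -0.001, 0.001, -0.001, 0]
  ]
}}

```text
time: 43.4
tool_pos: [633.9, 339.5, -0.6]
tcp_rot: [3.141, 0.003, -2.842]
ft_force: [0.3, -1.1, 6.1]
width: 0.45
finger_force: 62.3
```

>>> {"op": "jog_arm", "data": {
  "targets": [
    [0.25, 0, 0, -0.02, 0],
    [0.25, 0, 0, -0.05, 0],
    [0.25, 0, 0, -0.1, 0],
    [0.25, 0, 0, -0.1, 0]
  ]
}}

```text
time: 43.9
tool_pos: [635.8, 341.4, 103.9]
tcp_rot: [3.139, 0.01, -2.842]
ft_force: [0.9, 0.8, -2.8]
width: 0.446
finger_force: 61.3
```

```bash
python3 go.py 635 -112 105
```

```text
t 43.9 tcp [635.8 341.4 103.9] yaw -2.8417 F [ 0.9  0.8 -2.8] w 0.446 ff 61.3
[ 635. -112.  105.] -> [ 0.1347 -0.4329 -0.0011]
```

>>> {"op": "jog_arm", "data": {
  "targets": [
    [0.25, 0.017, -0.054, 0, 4],
    [0.25, 0.034, -0.108, 0, 8],
    [0.25, 0.051, -0.162, 0, 12],
    [0.25, 0.068, -0.216, 0, 16],
    [0.25, 0.084, -0.27, 0, 20]
  ]
}}

```text
time: 44.52
tool_pos: [631.0, 54.2, 96.9]
tcp_rot: [-3.141, -0.001, 3.09]
ft_force: [0.6, -0.5, -2.5]
width: 0.45
finger_force: 61.3
```

```bash
python3 go.py 634.5 -112 60
```

```text
t 44.52 tcp [631.   54.2  96.9] yaw 3.0903 F [ 0.6 -0.5 -2.5] w 0.45 ff 61.3
[ 634.5 -112.    60. ] -> [-0.012  -0.1658  0.0369]
```

>>> {"op": "jog_arm", "data": {
  "targets": [
    [0.25, -0.004, -0.055, 0, 3],
    [0.25, -0.008, -0.11, 0, 3],
    [0.25, -0.012, -0.162, 0.01, 3],
    [0.25, -0.012, -0.162, 0.036, 3],
    [0.25, -0.012, -0.162, 0.036, 3]
  ]
}}

```text
time: 45.15
tool_pos: [633.0, -106.5, 58.7]
tcp_rot: [3.141, -0.006, 3.039]
ft_force: [-0.2, 1.1, -1.9]
width: 0.45
finger_force: 61.4
```

```bash
python3 go.py 634.5 -112 22; python3 edge.py wrist w26.png
```

```text
t 45.15 tcp [ 633.  -106.5   58.7] yaw 3.0387 F [-0.2  1.1 -1.9] w 0.45 ff 61.4
[ 634.5 -112.    22. ] -> [-0.0021 -0.0053  0.0367]
-155 -4.8 None | -151 -4.8 None | -147 -4.8 None | -143 -4.5 8.5 | -47 -4.0 8.2 | -43 -4.0 11.9 | -39 -4.0 None | 65 -3.2 None | 69 -3.2 None | 
fit [ 0.00686855 -3.71517679]
```

>>> {"op": "jog_arm", "data": {
  "targets": [
    [0.25, 0, -0.003, 0.01, 0],
    [0.25, 0, -0.003, 0.02, 0],
    [0.25, 0, -0.003, 0.03, 0],
    [0.25, 0, -0.003, 0.034, 0],
    [0.25, 0, -0.003, 0.035, 0]
  ]
}}

```text
time: 45.82
tool_pos: [635.7, -109.0, 25.9]
tcp_rot: [3.141, -0.001, 3.04]
ft_force: [0.8, -0.5, -1.5]
width: 0.45
finger_force: 61.4
```

>>> {"op": "jog_arm", "data": {
  "targets": [
    [0.25, 0, 0, 0.001, 0],
    [0.25, 0, 0, 0.002, 0],
    [0.25, 0, 0, 0.002, 0]
  ]
}}

```text
time: 46.2
tool_pos: [636.0, -109.3, 24.5]
tcp_rot: [-3.142, 0.0, 3.04]
ft_force: [-1.2, 0.7, -2.8]
width: 0.448
finger_force: 61.4
```

>>> {"op": "jog_arm", "data": {
  "targets": [
    [0.25, 0.001, 0, 0.002, 0],
    [0.25, 0.001, 0, 0.004, 0],
    [0.25, 0.001, 0, 0.005, 0],
    [0.25, 0.001, 0, 0.005, 0]
  ]
}}

```text
time: 46.7
tool_pos: [634.7, -109.1, 19.2]
tcp_rot: [3.142, -0.0, 3.04]
ft_force: [0.1, 0.2, -2.3]
width: 0.447
finger_force: 61.4
```

>>> {"op": "jog_arm", "data": {
  "targets": [
    [0.25, 0, 0, 0.0008, 0],
    [0.25, 0, 0, 0.0016, 0],
    [0.25, 0, 0, 0.0016, 0]
  ]
}}

```text
time: 47.08
tool_pos: [634.8, -109.1, 17.7]
tcp_rot: [3.142, -0.0, 3.04]
ft_force: [0.3, -0.3, -1.9]
width: 0.447
finger_force: 61.4
```

>>> {"op": "jog_arm", "data": {
  "targets": [
    [0.25, 0, 0, 0.0006, 0],
    [0.25, 0, 0, 0.0011, 0],
    [0.25, 0, 0, 0.0011, 0]
  ]
}}

```text
time: 47.45
tool_pos: [635.0, -109.1, 17.4]
tcp_rot: [-3.141, 0.0, 3.04]
ft_force: [-3.2, 0.5, 5.7]
width: 0.452
finger_force: 62.2
```

Contact. Release and back off.

>>> {"op": "jog_arm", "data": {
  "targets": [
    [0.7, 0, 0, -0.0005, 0],
    [0.7, 0, 0, -0.0005, 0],
    [0.7, 0, 0, -0.0005, 0]
  ]
}}

```text
time: 47.82
tool_pos: [635.0, -109.2, 17.1]
tcp_rot: [3.142, 0.0, 3.04]
ft_force: [-0.1, 0.2, -0.1]
width: 0.701
finger_force: 0.0
```

>>> {"op": "jog_arm", "data": {
  "targets": [
    [0.7, 0, 0, -0.02, 0],
    [0.7, 0, 0, -0.05, 0],
    [0.8, 0, 0, -0.1, 0],
    [1, 0, 0, -0.15, 0],
    [1, 0.05, 0, -0.17, 0]
  ]
}}

```text
time: 48.45
tool_pos: [590.0, -104.1, 192.8]
tcp_rot: [3.141, 0.011, 3.04]
ft_force: [-0.5, -0.4, 0.2]
width: 0.997
finger_force: 0.0
```

>>> {"op": "jog_arm", "data": {
  "targets": [
    [1, 0.06, 0, -0.01, 0],
    [1, 0.12, 0.02, -0.02, 0],
    [1, 0.12, 0.05, -0.02, 0],
    [1, 0.12, 0.08, -0.02, 0],
    [1, 0.12, 0.08, -0.02, 0]
  ]
}}

```text
time: 49.08
tool_pos: [474.4, -9.7, 208.9]
tcp_rot: [3.141, 0.003, 3.045]
ft_force: [0.2, -1.3, -0.7]
width: 0.999
finger_force: 0.0
```

```bash
python3 go.py; python3 edge.py wrist w27.png; python3 pin.py w27.png
python3 - <<'E'
from blk2 import *
d=load('w27.png')
for p in((654,86),(634,-109)): face(d,p,42,60,140)
E
```

```text
t 49.08 tcp [474.4  -9.7 208.9] yaw 3.0448 F [ 0.2 -1.3 -0.7] w 0.999 ff 0.0
-135 -4.0 None | -131 -4.0 None | -127 -4.0 None | -123 -4.0 None | -75 -3.8 None | -71 -3.8 None | -67 -3.5 None | -63 -3.5 None | -59 -3.5 None | -55 -3.5 None | -51 -3.5 None | -47 -3.5 None | -43 -4.8 None | 45 -2.8 None | 49 -2.8 None | 53 -2.8 None | 57 -2.8 None | 61 -2.8 None | 65 -2.8 None | 69 -2.8 None | 73 -2.8 None | 77 -2.5 None | 81 -2.5 None | 85 -2.5 None | 89 -2.5 None | 93 1.8 -0.5 | 97 5.8 1.5 | 101 4.5 0.9 | 105 -2.5 None | 109 -2.5 None | 
fit [ 0.00706386 -3.18685734]
L [378, 343]
 -10 WWWWW#WWWg................
  -8 WWWWWWWWWW#,,.............
  -6 WWWWWWWWWW#######,..,,,...
  -4 WWWWWWWWWW#############,..
  -2 WWWWWWWWWW########,,......
   0 #gWWWWWWWW########,,......
   2 WWWWWWWWWW,,####,.........
   4 WWWWWWWWWW................
   6 WWWWWWWWWW................
   8 WWWWWWWWWW................
  10 WWWWW##ggg................
R [205, 344]
 -10 ####################,.....
  -8 ####################,.....
  -6 ####################,.....
  -4 ####################,.....
  -2 ####################,.....
   0 #####################,,...
   2 ####################,.....
   4 ####################,.....
   6 ####################,.....
   8 ####################,.....
  10 ####################,.....
px [366. 382.] area 648 rect [715.3  62.9] [43.8 26.7] 84.4
px [203. 334.] area 1061 rect [ 632.6 -109.3] [38.7 36.9] 84.4
```

>>> {"op": "jog_arm", "data": {
  "targets": [
    [1, -0.06, 0, 0, 0],
    [1, -0.12, 0, 0, 0],
    [1, -0.17, 0, 0, 0],
    [1, -0.17, 0, 0, 0],
    [1, -0.17, 0, 0, 0]
  ]
}}

```text
time: 49.75
tool_pos: [642.1, -30.4, 206.7]
tcp_rot: [-3.141, -0.002, 3.039]
ft_force: [-0.4, 0.3, 0.4]
width: 0.999
finger_force: 0.0
```

```bash
python3 go.py; python3 edge.py wrist w28.png|tail -1; python3 pin.py w28.png
python3 - <<'E'
from blk2 import *
d=load('w28.png')
for p in((654,86),(634,-109)): face(d,p,42,60,140)
E
python3 pots.py top t28.png | grep -- '-3[0-9][0-9]'
```

```text
t 49.75 tcp [642.1 -30.4 206.7] yaw 3.0391 F [-0.4  0.3  0.4] w 0.999 ff 0.0
fit [ 0.00716911 -3.38974435]
L [397, 204]
 -10 WWW#####WW................
  -8 WWWWWWWWWW#,##,...........
  -6 WWWWWWWWWW######,.........
  -4 WWWWWWWWWW#########ggg,gg#
  -2 WWWWWWWWWW########g.......
   0 ########WW########........
   2 WWWWWWWWWW,g####g.........
   4 WWWWWWWWWW,,..............
   6 WWWWWWWWWW................
   8 WWWWWWWWWW................
  10 WWWW####WW................
R [199, 206]
 -10 #########.................
  -8 #########.................
  -6 #########.................
  -4 ###############g..........
  -2 ################g.........
   0 ################g..#ggg,..
   2 ################,.........
   4 ##############............
   6 ##########,...............
   8 ##########,...............
  10 ##########................
px [442. 173.] area 2174 rect [646.1 118.9] [47.1 41.6] 81.7
px [196. 181.] area 1930 rect [ 632.2 -108.3] [39.  46.7] 84.1
top [399. 184.] [ 14  15 136] [ 605.1 -341.6   40. ]
top [397. 213.] [ 13  14 115] [ 523.5 -332.5   40. ]
```

The left block has been knocked to about (646, 119). It is still on the plate, but off centre, so I'll regrasp it and set it back.

```bash
python3 go.py 647 117 130
```

```text
t 49.85 tcp [641.8 -29.9 207.5] yaw 3.0399 F [ 0.4  0.5 -0.2] w 1.0 ff 0.0
[647. 117. 130.] -> [0.0098 0.1467 0.0775]
```

>>> {"op": "jog_arm", "data": {
  "targets": [
    [1, 0.004, 0.05, 0.02, 0],
    [1, 0.007, 0.1, 0.04, 0],
    [1, 0.01, 0.147, 0.077, 0],
    [1, 0.01, 0.147, 0.077, 0],
    [1, 0.01, 0.147, 0.077, 0]
  ]
}}

```text
time: 50.48
tool_pos: [647.5, 117.1, 130.8]
tcp_rot: [-3.141, 0.0, 3.041]
ft_force: [0.4, -1.7, 0.3]
width: 1.001
finger_force: 0.0
```

```bash
python3 go.py
python3 - <<'E'
from blk2 import *
d=snap('wrist','w29.png')
face(d,(647,117),42,60,140);face(d,(647,117),42,110,131); face(d,(647,117),42,115,126)
u,v=map(int,proj(d,(647,117,42))); print(u,v)
g=cv2.medianBlur(cv2.cvtColor(d['pixels'],cv2.COLOR_RGB2HSV)[...,2],3)
for y in range(v-70,v+70,6): print(y,''.join('#' if g[y,x]<100 else('T' if g[y,x]<127 else('s' if g[y,x]<150 else '.')) for x in range(u-80,u+80,3)))
E
```

```text
t 50.48 tcp [647.5 117.1 130.8] yaw 3.0406 F [ 0.4 -1.7  0.3] w 1.001 ff 0.0
px [289. 207.] area 2786 rect [647.8 123.1] [39.1 39. ] 83.3
px [372. 169.] area 230 rect [625.6 184.1] [13.8  7.8] 84.2
px [381.  39.] area 244 rect [542.7 191.9] [12.   7.5] 88.6
280 207
137 .....................................................#
143 .....................................................#
149 .....................................................#
155 ....................................................##
161 ....................................................##
167 ....................................................##
173 ....................................................##
179 .....................#################T.............##
185 .....................#TTTTTTTTTTTTTTTT#T............##
191 .....................TTTTTTTTTTTTTTTTTT.............##
197 .....................#TTTTTTTTTTTTTTTTT............s##
203 .....................TTTTTTTTTTTTTTTTTT............##T
209 .....................#TTTTTTTTTTTTTTTT#............##T
215 .....................TTTTTTTTTTTTTTTTT#............##T
221 .....................TTTTTTTTTTTTTTTTT#............##T
227 .....................TTTTTTTTTTTTTTTTT#............##T
233 .......................#sssTTTTTTTTTTT.............##T
239 .............TTTT..................................##T
245 .............TTT...................................##T
251 ..................................................###T
257 ..................................................##TT
263 ..................................................##TT
269 ..................................................##TT
275 ###########.......................................##TT
```

>>> {"op": "jog_arm", "data": {
  "targets": [
    [1, 0, 0.006, 0.03, 1],
    [1, 0, 0.006, 0.06, 1],
    [1, 0, 0.006, 0.09, 1],
    [1, 0, 0.006, 0.108, 1],
    [1, 0, 0.006, 0.111, 1]
  ]
}}

```text
time: 51.15
tool_pos: [648.3, 122.2, 18.7]
tcp_rot: [-3.141, -0.001, 3.021]
ft_force: [-0.2, 0.1, -0.4]
width: 0.994
finger_force: 0.0
```

>>> {"op": "jog_arm", "data": {
  "targets": [
    [1, 0, 0, 0, 0],
    [1, 0, 0, 0, 0]
  ]
}}

```text
time: 51.4
tool_pos: [649.7, 123.9, 20.6]
tcp_rot: [3.141, 0.002, 3.022]
ft_force: [0.3, 0.5, 0.4]
width: 0.997
finger_force: 0.0
```

```bash
python3 go.py 647.8 123.1 18.5
```

```text
t 51.4 tcp [649.7 123.9  20.6] yaw 3.0224 F [0.3 0.5 0.4] w 0.997 ff 0.0
[647.8 123.1  18.5] -> [ 0.0018 -0.001   0.0021]
```

>>> {"op": "jog_arm", "data": {
  "targets": [
    [0.25, 0.001, -0.001, 0.001, 0],
    [0.25, 0.001, -0.001, 0.001, 0],
    [0.25, 0.001, -0.001, 0.001, 0],
    [0.25, 0.001, -0.001, 0.001, 0],
    [0.25, 0.001, -0.001, 0.001, 0]
  ]
}}

```text
time: 52.02
tool_pos: [647.9, 123.1, 18.8]
tcp_rot: [3.141, 0.001, 3.023]
ft_force: [-0.3, -0.3, 5.7]
width: 0.445
finger_force: 61.2
```

>>> {"op": "jog_arm", "data": {
  "targets": [
    [0.25, 0, 0, -0.005, 0],
    [0.25, 0, 0, -0.015, 0],
    [0.25, 0, 0, -0.02, 0],
    [0.25, 0, 0, -0.02, 0]
  ]
}}

```text
time: 52.52
tool_pos: [647.9, 122.9, 38.8]
tcp_rot: [3.141, 0.001, 3.023]
ft_force: [-0.2, 0.0, -2.8]
width: 0.447
finger_force: 60.5
```

```bash
python3 go.py 656.5 91 40
```

```text
t 52.52 tcp [647.9 122.9  38.8] yaw 3.0225 F [-0.2  0.  -2.8] w 0.447 ff 60.5
[656.5  91.   40. ] -> [-0.0124 -0.0306 -0.0012]
```

>>> {"op": "jog_arm", "data": {
  "targets": [
    [0.25, -0.003, -0.01, 0, -1],
    [0.25, -0.006, -0.02, 0, -1],
    [0.25, -0.009, -0.032, 0, -1],
    [0.25, -0.009, -0.032, 0.01, -1],
    [0.25, -0.009, -0.032, 0.016, -1]
  ]
}}

```text
time: 53.15
tool_pos: [651.9, 89.9, 21.1]
tcp_rot: [3.141, -0.001, 3.04]
ft_force: [-0.6, 0.0, -1.9]
width: 0.447
finger_force: 60.6
```

>>> {"op": "jog_arm", "data": {
  "targets": [
    [0.25, 0, 0, 0.001, 0],
    [0.25, 0, 0, 0.002, 0],
    [0.25, 0, 0, 0.002, 0]
  ]
}}

```text
time: 53.52
tool_pos: [652.7, 90.4, 20.3]
tcp_rot: [3.141, 0.0, 3.041]
ft_force: [-0.8, -0.5, -2.2]
width: 0.447
finger_force: 60.5
```

>>> {"op": "jog_arm", "data": {
  "targets": [
    [0.25, 0, 0, 0.0008, 0],
    [0.25, 0, 0, 0.0014, 0],
    [0.25, 0, 0, 0.0014, 0]
  ]
}}

```text
time: 53.9
tool_pos: [652.6, 89.9, 18.9]
tcp_rot: [3.142, 0.0, 3.04]
ft_force: [-0.4, 0.6, -2.7]
width: 0.446
finger_force: 60.6
```

>>> {"op": "jog_arm", "data": {
  "targets": [
    [0.25, 0, 0, 0.0006, 0],
    [0.25, 0, 0, 0.001, 0],
    [0.25, 0, 0, 0.001, 0]
  ]
}}

```text
time: 54.28
tool_pos: [652.6, 90.0, 18.8]
tcp_rot: [-3.141, 0.0, 3.04]
ft_force: [-2.8, -0.3, 6.1]
width: 0.448
finger_force: 61.5
```

>>> {"op": "jog_arm", "data": {
  "targets": [
    [0.7, 0, 0, -0.0005, 0],
    [0.7, 0, 0, -0.0005, 0],
    [0.7, 0, 0, -0.0005, 0]
  ]
}}

```text
time: 54.65
tool_pos: [652.8, 90.0, 18.3]
tcp_rot: [3.141, 0.0, 3.04]
ft_force: [0.6, 0.1, -0.4]
width: 0.697
finger_force: 0.0
```

>>> {"op": "jog_arm", "data": {
  "targets": [
    [0.7, 0, 0, -0.02, 0],
    [0.7, 0, 0, -0.05, 0],
    [0.8, 0, 0, -0.1, 0],
    [1, 0, 0, -0.15, 0],
    [1, 0, -0.05, -0.19, 0]
  ]
}}

```text
time: 55.28
tool_pos: [648.5, 47.7, 211.9]
tcp_rot: [3.137, 0.004, 3.049]
ft_force: [0.2, -0.8, -0.1]
width: 1.005
finger_force: 0.0
```

>>> {"op": "jog_arm", "data": {
  "targets": [
    [1, 0, -0.06, 0, 0],
    [1, 0, -0.06, 0, 0],
    [1, 0, -0.06, 0, 0]
  ]
}}

```text
time: 55.65
tool_pos: [641.6, -18.4, 208.5]
tcp_rot: [3.141, 0.001, 3.039]
ft_force: [0.3, 0.5, 0.4]
width: 0.998
finger_force: 0.0
```

```bash
python3 go.py; python3 edge.py wrist w30.png; python3 pin.py w30.png
python3 - <<'E'
from blk2 import *
d=load('w30.png')
for p in((653,89),(633,-109)): face(d,p,42,60,140)
t=snap('top','t30.png')['pixels'].astype(int); a=load('top0.png')['pixels'].astype(int)
def diff(n,x0,x1,y0,y1): print(n,np.abs(t-a)[y0:y1,x0:x1].mean().round(1))
diff('bell',128,150,198,220)
diff('scriber',250,308,147,158)
# pots in tray: hue blobs
hsv=cv2.cvtColor(t.astype(np.uint8),cv2.COLOR_RGB2HSV)[163:262,366:434]
for r in range(0,99,3): print(''.join('#' if (h[0]<11 and h[1]>130 and h[2]>175) else '.' for h in hsv[r,::2]))
E
```

```text
t 55.65 tcp [641.6 -18.4 208.5] yaw 3.0391 F [0.3 0.5 0.4] w 0.998 ff 0.0
-155 -4.2 None | -151 -4.2 None | -147 -4.2 None | -143 -4.2 None | -139 -4.2 None | -135 -4.0 None | -131 -4.0 None | -127 -5.0 None | -123 -5.0 None | -119 -2.8 -4.4 | -115 -2.8 -4.4 | -111 -2.8 -4.4 | -107 -2.8 -4.4 | -103 3.8 -1.1 | -99 12.5 1.3 | -95 0.0 -3.0 | -91 -2.5 -4.2 | -87 -2.5 -4.2 | -83 -2.5 -4.2 | -75 -4.5 None | -71 -4.2 None | -67 -4.2 None | -63 -4.2 None | -59 -4.2 None | -55 -4.2 None | -51 -4.0 None | -47 -4.0 None | -43 -4.0 None | 45 -3.0 None | 49 -3.0 None | 53 -2.8 None | 57 -2.8 None | 61 -2.8 None | 65 -2.8 None | 69 -2.8 None | 73 -2.5 None | 77 -2.5 None | 81 -2.5 None | 93 2.5 -1.8 | 97 8.2 0.6 | 101 6.2 0.1 | 105 0.0 -3.0 | 109 0.0 -3.0 | 113 0.0 -3.0 | 117 0.0 -3.0 | 121 0.0 -3.0 | 125 0.2 -2.9 | 129 0.2 -2.9 | 133 -1.8 None | 137 -2.8 None | 141 -1.8 None | 145 -2.8 None | 149 -2.8 None | 153 -2.8 None | 
fit [ 0.00777962 -3.4253762 ]
L [385, 205]
 -10 ###########g..............
  -8 ##############............
  -6 ################,.........
  -4 ##################,,,,gg##
  -
[... 1187 characters left out ...]

..................................
..................................
...............##.................
..............###.................
................###.#.............
................#.##..............
..................................
..................................
..................................
..................................
..................................
...............##.#...............
...............###.#..............
...............#.#.##.............
...............##.#...............
.................###..............
..................................
..................................
..................................
..................................
```

Both blocks are in place. As a last check on seating, I'll press the bar's middle gently against the pins with shut fingers.

```bash
python3 go.py 606 -9 80 606 -9 30; python3 -c "
from h import *
d=vision.read_camera('wrist')"
```

```text
t 55.75 tcp [641.6 -16.3 207.9] yaw 3.0423 F [-0.4  0.8 -0.1] w 0.999 ff 0.0
[606.  -9.  80.] -> [0.0361 0.0037 0.1279]
[606.  -9.  30.] -> [0.0361 0.0037 0.1779]
```

>>> {"op": "jog_arm", "data": {
  "targets": [
    [0, 0.02, 0.004, 0, 0],
    [0, 0.038, 0.004, 0.04, 0],
    [0, 0.038, 0.004, 0.08, 0],
    [0, 0.038, 0.004, 0.12, 0],
    [0, 0.038, 0.004, 0.12, 0]
  ]
}}

```text
time: 56.42
tool_pos: [601.1, -8.9, 84.2]
tcp_rot: [3.141, -0.007, 3.043]
ft_force: [-0.8, -0.1, 0.1]
width: -0.0
finger_force: 0.0
```

>>> {"op": "jog_arm", "data": {
  "targets": [
    [0, 0, 0, 0.02, 0],
    [0, 0, 0, 0.04, 0],
    [0, 0, 0, 0.055, 0],
    [0, 0, 0, 0.055, 0],
    [0, 0, 0, 0.055, 0]
  ]
}}

```text
time: 57.05
tool_pos: [604.5, -10.4, 32.6]
tcp_rot: [3.141, 0.0, 3.04]
ft_force: [-0.4, 0.6, -0.2]
width: -0.002
finger_force: 0.0
```

>>> {"op": "jog_arm", "data": {
  "targets": [
    [0, -0.003, 0, 0, 0],
    [0, -0.006, 0, 0, 0],
    [0, -0.009, 0, 0, 0],
    [0, -0.01, 0, 0, 0],
    [0, -0.01, 0, 0, 0]
  ]
}}

```text
time: 57.68
tool_pos: [614.1, -11.4, 32.3]
tcp_rot: [3.142, -0.0, 3.04]
ft_force: [0.7, -0.4, -0.0]
width: -0.0
finger_force: 0.0
```

>>> {"op": "jog_arm", "data": {
  "targets": [
    [0, -0.002, 0, 0, 0],
    [0, -0.004, 0, 0, 0],
    [0, -0.006, 0, 0, 0],
    [0, -0.007, 0, 0, 0],
    [0, -0.007, 0, 0, 0]
  ]
}}

```text
time: 58.3
tool_pos: [621.1, -12.2, 32.3]
tcp_rot: [3.142, -0.0, 3.04]
ft_force: [-0.0, 1.0, 0.4]
width: -0.002
finger_force: 0.0
```

>>> {"op": "jog_arm", "data": {
  "targets": [
    [0, -0.001, 0, 0, 0],
    [0, -0.003, 0, 0, 0],
    [0, -0.003, 0, 0, 0]
  ]
}}

```text
time: 58.68
tool_pos: [624.2, -12.5, 32.3]
tcp_rot: [3.142, 0.0, 3.04]
ft_force: [-0.5, 0.3, 0.1]
width: -0.002
finger_force: 0.0
```

>>> {"op": "jog_arm", "data": {
  "targets": [
    [0, -0.001, 0, 0, 0],
    [0, -0.003, 0, 0, 0],
    [0, -0.003, 0, 0, 0]
  ]
}}

```text
time: 59.05
tool_pos: [624.5, -12.5, 31.9]
tcp_rot: [-3.141, -0.005, 3.04]
ft_force: [-6.7, 0.7, 5.0]
width: -0.002
finger_force: 3.5
```

>>> {"op": "jog_arm", "data": {
  "targets": [
    [0, -0.001, 0, -0.0005, 0],
    [0, -0.003, 0, -0.001, 0],
    [0, -0.003, 0, -0.001, 0]
  ]
}}

```text
time: 59.42
tool_pos: [625.0, -12.6, 32.3]
tcp_rot: [-3.14, -0.01, 3.041]
ft_force: [-11.4, 1.6, 7.0]
width: 0.004
finger_force: 5.8
```

>>> {"op": "jog_arm", "data": {
  "targets": [
    [0, -0.001, 0, -0.0005, 0],
    [0, -0.003, 0, -0.001, 0],
    [0, -0.003, 0, -0.001, 0]
  ]
}}

```text
time: 59.8
tool_pos: [626.4, -12.7, 33.3]
tcp_rot: [-3.14, -0.013, 3.041]
ft_force: [-15.3, 1.0, 12.2]
width: -0.004
finger_force: 8.3
```

>>> {"op": "jog_arm", "data": {
  "targets": [
    [0, -0.001, 0, -0.001, 0],
    [0, -0.003, 0, -0.002, 0],
    [0, -0.003, 0, -0.002, 0]
  ]
}}

```text
time: 60.18
tool_pos: [628.8, -13.0, 35.2]
tcp_rot: [-3.14, -0.014, 3.041]
ft_force: [-16.8, 2.2, 12.0]
width: -0.003
finger_force: 9.4
```

>>> {"op": "jog_arm", "data": {
  "targets": [
    [0, 0.01, 0, 0, 0],
    [0, 0.025, 0, 0, 0],
    [0, 0.03, 0, -0.03, 0],
    [0, 0.03, 0, -0.08, 0],
    [0, 0.03, 0, -0.14, 0]
  ]
}}

```text
time: 60.8
tool_pos: [605.7, -10.8, 177.1]
tcp_rot: [3.142, -0.001, 3.04]
ft_force: [1.7, 0.5, -0.2]
width: -0.001
finger_force: 0.0
```

>>> {"op": "jog_arm", "data": {
  "targets": [
    [0, -0.03, 0, -0.04, 0],
    [0, -0.03, 0, -0.04, 0],
    [0, -0.03, 0, -0.04, 0]
  ]
}}

```text
time: 61.18
tool_pos: [635.6, -13.8, 215.8]
tcp_rot: [-3.141, -0.0, 3.04]
ft_force: [-0.6, -0.6, -0.7]
width: -0.001
finger_force: 0.0
```

```bash
python3 go.py; python3 edge.py wrist w31.png|tail -1; python3 pin.py w31.png
python3 - <<'E'
from blk2 import *
d=load('w31.png')
for p in((653,89),(633,-109)): face(d,p,42,60,140)
E
```

```text
t 61.17 tcp [635.6 -13.8 215.8] yaw 3.04 F [-0.6 -0.6 -0.7] w -0.001 ff 0.0
fit [ 0.01130189 -3.74786015]
L [378, 209]
 -10 ############..............
  -8 ##############,...........
  -6 ###############,..........
  -4 ###################gg#####
  -2 ###################.......
   0 #################gg.......
   2 ################,.........
   4 ############..............
   6 ############..............
   8 ############..............
  10 ############..............
R [186, 211]
 -10 #########g................
  -8 #########g................
  -6 #########g................
  -4 ##############gg..........
  -2 ###############g..........
   0 ################.,,,,.....
   2 ###############g,,........
   4 #############,............
   6 ##########,...............
   8 ##########................
  10 ##########................
px [387. 189.] area 1782 rect [654.9  87.2] [43.8 41.8] 84.1
px [183. 187.] area 1810 rect [ 631.9 -108.1] [39.  47.5] 84.1
```

>>> {"op": "jog_arm", "data": {
  "targets": [
    [0, -0.04, 0, 0.0, 0],
    [0, -0.08, 0, 0.02, 0],
    [0, -0.11, 0, 0.06, 0],
    [0, -0.11, 0, 0.06, 0],
    [0, -0.11, 0, 0.06, 0]
  ]
}}

```text
time: 61.85
tool_pos: [744.3, -24.3, 155.1]
tcp_rot: [3.141, -0.003, 3.041]
ft_force: [0.8, 0.8, 1.0]
width: 0.003
finger_force: 0.0
```

```bash
python3 go.py
cat > fin.py <<'E'
from h import *
import sys
d=snap('wrist',sys.argv[1]); hsv=cv2.cvtColor(d['pixels'],cv2.COLOR_RGB2HSV).astype(np.float32)
S=hsv[...,1];V=hsv[...,2]
y=np.array([.0909,.9959]); x=np.array([.9959,-.0909]); c=np.array([669.6,-15.45])
o=np.arange(-12,16,.2)
def prof(im,s,z=22):
    uv=np.array([proj(d,(*(c+s*y+k*x),z)) for k in o],np.float32)
    return cv2.remap(im,uv[:,:1],uv[:,1:],cv2.INTER_LINEAR).ravel()
E=[]
for s in np.r_[-155:-125:2,-75:-42:2,45:76:2,128:156:2]:
    p=prof(S,s,22)
    a,b=np.median(p[:20]),np.median(p[-60:])
    if a<60 and b>90:
        k=np.where((p[:-1]<(a+b)/2)&(p[1:]>=(a+b)/2))[0]
        if len(k): E.append((s,o[k[0]]))
E=np.array(E); f=np.polyfit(E[:,0],E[:,1],1); r=E[:,1]-np.polyval(f,E[:,0]); g=abs(r)<.8; f=np.polyfit(E[g,0],E[g,1],1); print('edge',f,len(E),r.std())
for n,s0 in(('L',100),('R',-100)):
    far=[]
    pts=[]
    for s in np.arange(s0-9,s0+9,.5):
        p=prof(V,s,21.5); m=(p<95)&(o>np.polyval(f,s)+.5)&(o<9)
        pts+=[(s,k) for k in o[m]]
    pts=np.array(pts); w=[(s,q[:,1].max()) for s in np.unique(pts[:,0]) for q in[pts[pts[:,0]==s]]]
    print(n,'pin centroid',pts.mean(0),'far',pts[:,1].max(),np.percentile(pts[:,1],97),'edge here',np.polyval(f,s0),'n',len(pts), 's-range',pts[:,0].min(),pts[:,0].max())
E
python3 fin.py w32.png; python3 pin.py w32.png
```

```text
t 61.85 tcp [744.3 -24.3 155.1] yaw 3.0406 F [0.8 0.8 1. ] w 0.003 ff 0.0
edge [ 0.00934826 -3.38838582] 62 0.16475863716733108
L pin centroid [97.44110577  2.32692308] far 8.599999999999927 6.399999999999935 edge here -2.453560054475239 n 832 s-range 92.0 103.0
R pin centroid [-96.48214286   0.20178571] far 5.399999999999938 4.399999999999942 edge here -4.323211577737679 n 224 s-range -100.0 -94.5
L [410, 99]
 -10 #######gWW................
  -8 #######WWW...####.........
  -6 #######WWW#########.......
  -4 #######WWW################
  -2 #######WWW#########,,,,,..
   0 ########WW#########,,,,,,,
   2 #######WWW,######,,,,,,,,.
   4 #######WWW,,,,,,,,,,,,,,,.
   6 #######WWW,,,,,,,,,,,,,,,,
   8 #######WWW,,,,,,,,,,,,,,,,
  10 ########WW,,,,,,,,,,,,,,,.
R [155, 102]
 -10 ######WW..................
  -8 ####WWWW..................
  -6 ####WWWW..................
  -4 #####WWW,,######..........
  -2 #####WWW#########.........
   0 ######WW#########.........
   2 #####WWW#########,,,##...,
   4 #####WWW#########.........
   6 #####WWW,,,###............
   8 #####WWW,,,,,.............
  10 #####WWW,,,,,.............
```

Both pins sit directly against the edge, with equal 9 mm pin widths showing at each. The blocks lie within the plate and the pots are in the tray. I'm handing in.

```bash
python3 -c "
from station import manip
print(manip.sign_off())"
```

```text
the job is handed in; nothing more can be done
None
```

The job is handed in: all three pots are in the tray, the straightedge touches both pins as far as the camera can resolve, and a block sits on each end beside the grip bar. The left block got knocked along the plate partway through and I set it back; I didn't touch the scriber or the bell.

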